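Nest a swing-out bucket in the V-block fixture and latch its door

TASK

Stand the grey swing-out bucket in the inspection fixture, pushed fully home so that it rests centred against both faces of the V-block. Then push the fixture's hinged door shut, firmly but without slamming or forcing it, until it clicks fully home on its roller catch and stays shut, and leave the other things on the bench where they are.

Things in the scene. Friction and masses are not known exactly. Their poses are not given: they have to be found in the camera images.
- bucket: grey cast aluminium swing-out bucket on the bench: upright round cup, 56 mm diameter, 85 mm tall, 0.3 to 0.65 kg. Origin: centre of its underside, z up. Two trunnion lugs near the rim along its own +x and -x (20 mm wide, reaching 37 mm from the axis, 66 to 82 mm up); its sides along its own y are bare and can be gripped from above. The cup recess is only 9 mm deep
- fixture: inspection fixture fixed to the bench: aluminium base plate 190 x 190 x 10 mm. Origin: centre of its underside; own +x points from the door side to the V-block, +y to the hinge side. The V-block, 35 mm high (top 45 mm above the bench), is a 90 degree V of two upright faces opening to -x, mouth 79 mm wide. Friction of plate and faces about 0.35
- nest (a point): point on top of the base plate (10 mm above the bench), 20 mm along the fixture's +x from its centre, where the bucket's axis stands when it touches both V faces. Axes as the fixture's. The tip of the V lies 40 mm further along +x. Doorway about 115 mm wide. Pushed hard well above the V-block's top the bucket tips
- door_hinge (a point): the door's upright hinge axis, at plate level (10 mm above the bench), x -37, y +75 mm in the fixture's frame. Axes turn with the door: own -y points along the door to its free edge, own -x is the normal of its outer face, the side pushed to shut it. The hinge post's top is 94 mm above the bench
- door (a joint): door angle, rad: 0 in line with the doorway, growing as the free edge swings to the fixture's -x (1.57: straight out); starts at 1.15 to 1.75. Aluminium frame with clear pane, 127 mm from hinge axis to edge, 10 mm thick (axis in mid thickness), 12 to 86 mm above the bench, no handle. It swings lightly and stays where left. It seats somewhere from 0 to 0.20, see catch
- door_edge (a point): point in mid thickness of the door's free upright, 122 mm from the hinge axis, 49 mm above the bench; axes as door_hinge. Good place to push: outer face, 85 to 115 mm from the hinge, 55 mm or more above the bench
- catch (a point): fixed mark, 30 mm above the bench, where the roller's axis is when the catch block is farthest in. The block (housing, roller, stop; top 44 mm above the bench) is clamped by hand on an arc about the hinge, 0 to 0.20 rad (28 mm) out from there, differently each time; the mark does not show it. The door seats at that angle S, found by feel: the hard stop after the click
- adapter_a: white nylon bucket adapter, plain cylinder 52 mm diameter, 70 mm tall, origin under its centre; bystander
- adapter_b: a second, identical white nylon adapter; bystander
- cushion: black rubber cushion insert, disc 54 mm diameter, 12 mm thick, origin under its centre; bystander
- wrench: chrome torque wrench with dark handle, about 300 mm long, 32 mm high, lying to the left of the fixture along its own y, origin on the bench under its middle; bystander
- jar: closed grey jar, 60 mm diameter, 70 mm tall, origin under its centre; bystander
- roller (a joint): how far the catch's sprung roller is pushed in, m: 0 free (door open or ajar), about 0.0016 with the door seated, about 0.0027 at the hump. The roller meets the door about 0.10 rad before S, resists with at most about 9 N at 105 mm from the hinge, and from 0.04 rad before S snaps behind its nose and holds it on the stop. Let go earlier, the door springs back ajar

How it is judged:
By the outcome, as a careful person would: the job done as asked, in the order asked, and still so for the second after the job is handed in, with the robot touching nothing.
It also fails if it takes over 67 s, if anything falls off the work surface, if the arm or the gripper's body presses on something with over 40 N, if the wrist force passes 120 N, or if a joint passes its speed limit or range.

ROBOT

A 6-joint arm with a two-finger parallel gripper is mounted at the origin on the work surface. World frame = base frame: x ahead of the robot, y to its left, z up, the work surface at z = 0. Lengths are in m, angles in rad, forces in N, time in s.
With the tool pointing down it reaches from about 0.35 to 0.975 m from the base axis. Payload 4.9 kg.
Tool frame: the origin (TCP) lies at the very end of the fingers, on their centre line; the grasp point (between the pads) lies 19 mm behind it (manip.grip_depth is the distance from the TCP to the grasp point, in m); z points along the fingers, x is the direction in which the jaws open and shut, and the axes are right-handed (so a half turn about z gives the same grasp; the last joint's range is limited). The gripper opens to 85 mm and grips with 20 to 120 N. Pads are 22 mm wide; open, the fingers measure 114 mm over their backs; the gripper's body (76 mm by 85 mm) begins 54 mm behind the grasp point. The pads swing forward as they close: fully open they stand 13 mm farther back than shut.
Start: joints at [-1.328, 0.053, 1.613, -0, 1.476, -0.119], TCP at [0.221, -0.585, 0.201] pointing down, gripper open.
Joint ranges: [-3.01, 3.01], [-1.01, 2.22], [0.06, 2.58], [-1.02, 4.17], [0.09, 2.62], [-3.14, 3.14]. Speed limits (rad/s): [2.57, 2.57, 3.14, 3.14, 3.14, 3.14].

INTERFACE

Orientations are given as a unit quaternion [w, x, y, z].
In Python, from plant import manip gives the robot as it stands. The module is installed in compiled form; this text tells all that it offers.
- The arm moves only by the shell command python3 -m crank 'ROWS' [OPENING]. ROWS is JSON, a list of rows, each a list of 4 numbers: the shift along the tool's x, y, z in cm, then the turn about the tool's z in units of 6 degrees (1.0 is 6 degrees). A call has 1 to 10 rows; each row shifts and turns the commanded pose from where the row before left it, along the tool's axes as they then stand; what a row does not reach is not made up. A row lasts 1/12 s, in which the tool goes at most 41.7 mm and 7.16 degrees, less where a joint would pass 70% of its speed; a pose out of reach is approached as far as the arm can. A call with a gripper value outside its range is refused whole. OPENING is the opening, from 0 (shut) to 1 (fully open), set as the call begins (- or left out, the last holds). The fingers move at their own pace and stop on an object; the grip force is fixed at half the most. Time passes only in rows, so rows that do not move let the fingers close. It gives the time, the measured TCP pose, the force and the opening at its end, in the units of the state.
- manip.state(): the state, without advancing time (a new reading comes with each control period).
- manip.grab_frame(name): name is "scene" or "side" or "wrist"; returns a dict with "img" (480x640x3 uint8, red, green, blue), "intrinsics" (3x3 intrinsics, pixels), "position" and "orientation" of the camera in the world. Camera axes: x right, y up, looking along -z (the intrinsics and any distortion apply to the point x, -y, -z); pixel columns grow to the right and rows downward; lengths in m; the calibration is good to about 2 mm. A picture is of the moment at which its call begins. There is no depth.
- manip.job_done(): hands the job in, once; it reports no verdict.
The state is a dict: "time": time; "joint_pos": joint angles; "joint_vel": joint speeds; "joint_efforts": joint torques, N m; "tool_pos": TCP position; "tool_rot": TCP orientation; "contact_force": force on the tool from outside, world axes, zero at the start; "ft_torque": the same for the moment, N m; "gripper_width": opening from 0.0 (shut) to 1.0 (fully open).
Only numpy, scipy, OpenCV 4.12 (cv2) and the standard library are available. Lean on these libraries where they do the work, as an engineer would, in place of code of your own. Each camera call takes 0.05 s, during which the arm holds its last target.

## Working session

There is one attempt and no reset: what is moved stays moved. The work goes in short steps, Python scripts to look and compute and a shell command to move; the robot and the scene stay as the last step left them, time stands still between calls to the robot, and variables do not carry over. Pictures are saved under pics/ and viewed, and the job is handed in when it is done.

```bash
mkdir -p pics; cat > h.py <<'E'
import numpy as np, cv2
from plant import manip
from scipy.spatial.transform import Rotation as R
def grab(n,f):
    d=manip.grab_frame(n); cv2.imwrite('pics/'+f+'.png',d['img'][:,:,::-1])
    np.savez('pics/'+f+'.npz',**{k:np.array(v) for k,v in d.items() if k!='img'}); print(n,[k for k in d]); return d
def load(f): return dict(np.load('pics/'+f+'.npz',allow_pickle=True))
def rot(c):
    q=c['orientation']; return R.from_quat([q[1],q[2],q[3],q[0]]).as_matrix()
def dist(c): return None
def proj(c,P):
    P=np.atleast_2d(P); p=(P-c['position'])@rot(c); p=p*[1,-1,-1]
    u=p@np.array(c['intrinsics']).T; return u[:,:2]/u[:,2:]
def ray(c,uv,z):
    uv=np.atleast_2d(uv); d=np.c_[uv,np.ones(len(uv))]@np.linalg.inv(c['intrinsics']).T
    d=(d*[1,-1,-1])@rot(c).T; t=(z-c['position'][2])/d[:,2]; return c['position']+d*t[:,None]
E
python3 - <<'E'
from h import *
for n in ['scene','side','wrist']:
    d=grab(n,n+'0'); print({k:v for k,v in d.items() if k!='img'})
print(manip.state())
E
```

```text
scene ['img', 'intrinsics', 'position', 'orientation']
{'intrinsics': array([[489.83961815,   0.        , 317.2605456 ],
       [  0.        , 489.83961815, 242.44477979],
       [  0.        ,   0.        ,   1.        ]]), 'position': array([ 1.17099616, -0.15481404,  1.15317277]), 'orientation': array([0.74245681, 0.21489125, 0.16737191, 0.61201821])}
side ['img', 'intrinsics', 'position', 'orientation']
{'intrinsics': array([[600.36448817,   0.        , 326.03176477],
       [  0.        , 600.36448817, 234.25649304],
       [  0.        ,   0.        ,   1.        ]]), 'position': array([ 0.27822638, -1.23627129,  0.82662863]), 'orientation': array([ 0.86900976,  0.48583513, -0.0363097 , -0.08641689])}
wrist ['img', 'intrinsics', 'position', 'orientation']
{'intrinsics': array([[361.28977659,   0.        , 321.08564008],
       [  0.        , 361.28977659, 239.174702  ],
       [  0.        ,   0.        ,   1.        ]]), 'position': array([ 0.2846391 , -0.56066509,  0.37287906]), 'orientation': array([ 0.81520692, -0.11167539,  0.07771554, -0.56296232])}
{'time': 0.15, 'joint_pos': array([-1.32798769e+00,  5.32732339e-02,  1.61398170e+00, -3.83259192e-05,
        1.47600296e+00, -1.18981777e-01]), 'joint_vel': array([ 0.00089751, -0.00263255, -0.00510876,  0.00107772, -0.00015553,
       -0.00067053]), 'joint_efforts': array([ 6.03315448e-05, -3.94241202e+01, -3.70722163e+01, -1.63053487e-04,
        4.67656500e-03, -6.09565816e-06]), 'tool_pos': array([ 0.22108736, -0.5840121 ,  0.19990145]), 'tool_rot': array([-5.36896751e-04,  8.22785449e-01, -5.68351485e-01, -6.36678281e-04]), 'contact_force': array([ 0.07538653, -0.33831365,  1.28097485]), 'ft_torque': array([-0.04267274,  0.01980517, -0.06865572]), 'gripper_width': 1.0017501847766221}
```

View pics/scene0.png

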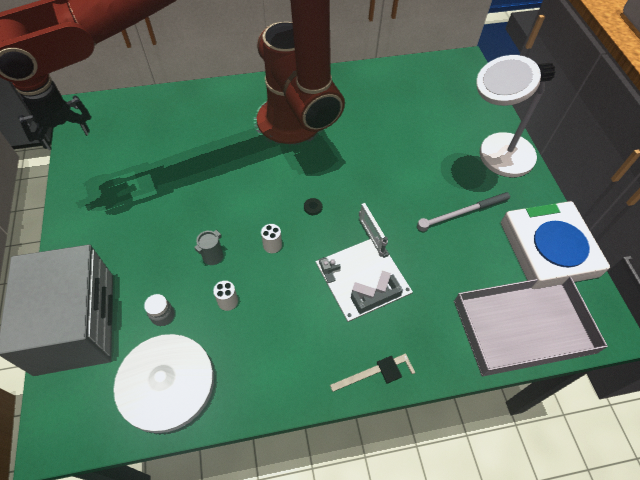

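View pics/side0.png

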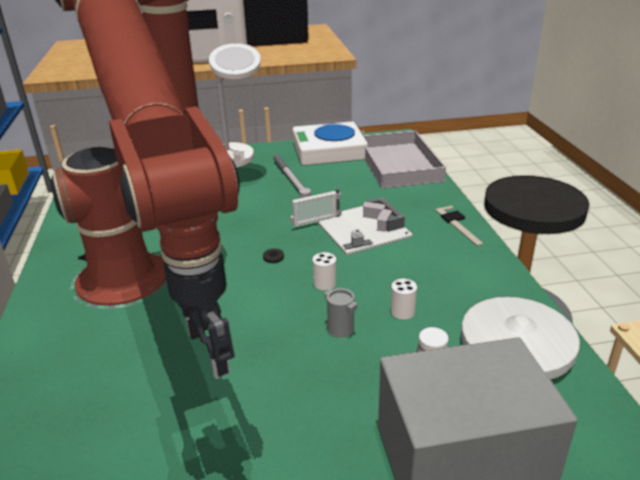

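View pics/wrist0.png

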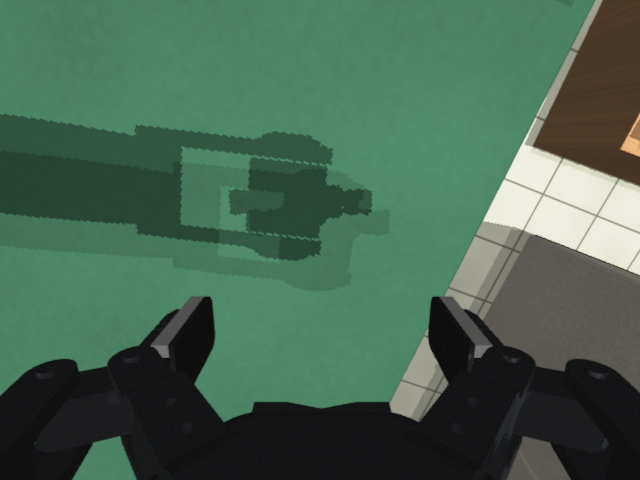

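```bash
python3 - <<'E'
import cv2,numpy as np
a=cv2.imread('pics/scene0.png');s=cv2.imread('pics/side0.png')
cv2.imwrite('pics/c1.png',cv2.resize(a[195:325,290:430],None,fx=5,fy=4.6,interpolation=cv2.INTER_CUBIC)[:600])
cv2.imwrite('pics/c2.png',np.hstack([cv2.resize(a[220:280,180:240],(399,399),interpolation=cv2.INTER_CUBIC),cv2.resize(s[280:340,315:375],(399,399),interpolation=cv2.INTER_CUBIC)]))
cv2.imwrite('pics/c3.png',cv2.resize(s[180:260,280:420],(798,456),interpolation=cv2.INTER_CUBIC))
E
```

```text
(no output)
```

View pics/c1.png

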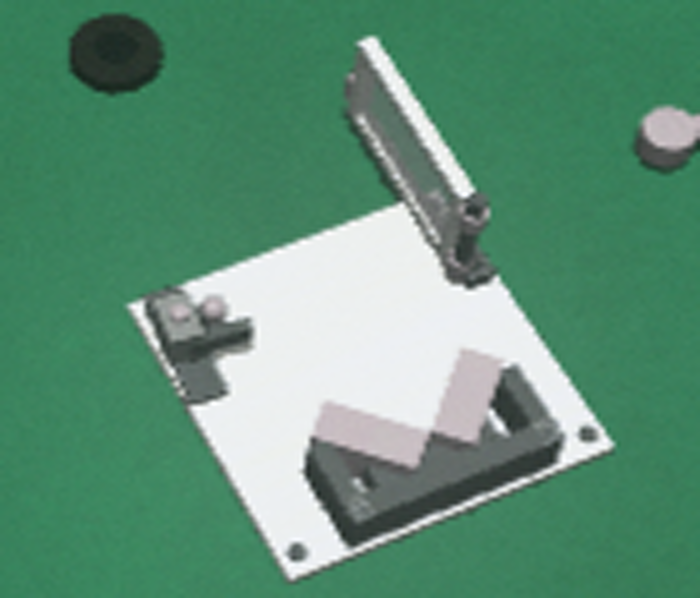

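View pics/c2.png

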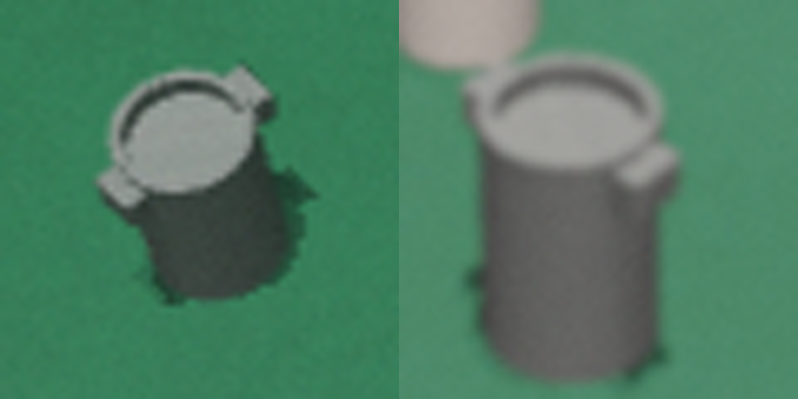

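View pics/c3.png

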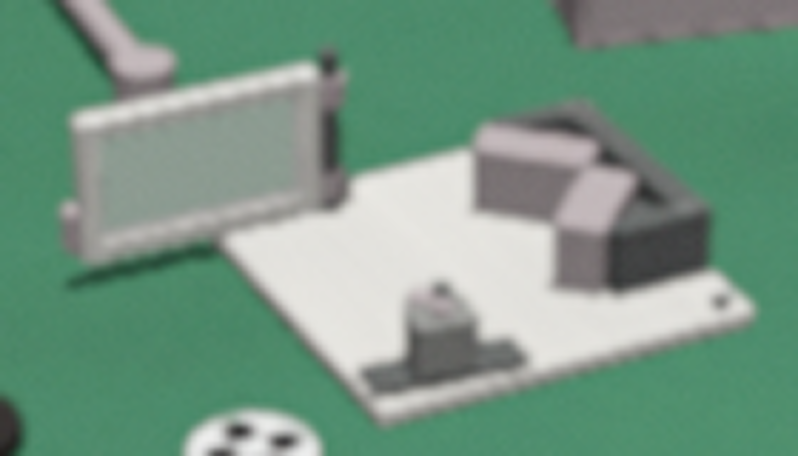

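```bash
cat > fit.py <<'E'
from h import *
from scipy.optimize import least_squares
a=load('scene0');s=load('side0')
S=lambda u,v:(290+u/5,195+v/4.6); T=lambda u,v:(280+u/5.7,180+v/5.7)
obs=[(a,S(130,303),(-.095,-.095,.01)),(a,S(290,580),(.095,-.095,.01)),(a,S(613,445),(.095,.095,.01)),
(s,T(383,420),(-.095,-.095,.01)),(s,T(757,315),(.095,-.095,.01)),
(a,S(425,432),(.06,0,.045)),(s,T(600,150),(.06,0,.045))]
def w(p,l):
    c,n=np.cos(p[2]),np.sin(p[2]);return np.array([p[0]+c*l[0]-n*l[1],p[1]+n*l[0]+c*l[1],l[2]])
f=lambda p:np.concatenate([(proj(c,w(p,l))[0]-u) for c,u,l in obs[:5]])
p=least_squares(f,[.6,0,.5]).x;print(p,f(p).round(1))
for c,u,l in obs: print(l,u,proj(c,w(p,l))[0])
print('nest',w(p,(.02,0,.01)),'hinge',w(p,(-.037,.075,.01)))
# door: free end top z .086, r~.127
for c,u in((a,S(370,45)),(s,T(80,118))):
    P=ray(c,u,.086)[0]; h=w(p,(-.037,.075,.01)); d=P[:2]-h[:2]
    # closed direction -y fixture
    ang=np.arctan2(d[1],d[0])-(p[2]-np.pi/2); print('door',P,np.linalg.norm(d),-ang)
print('bucket',ray(a,(207.8,239.8),.085),ray(s,(340.6,296.5),.085))
l=ray(a,[(198.3,248.),(216.8,233.5)],.082);print(l,np.arctan2(*(l[1]-l[0])[1::-1]))
l=ray(s,[(352.6,304.8),(327,292.8)],.082);print(l,np.arctan2(*(l[1]-l[0])[1::-1]))
for n,u in(('ada',(271,232)),('adb',(225,289))):print(n,ray(a,u,.07))
print('jar',ray(a,(156,301),.07),'cush',ray(a,(313,205),.012))
E
python3 fit.py
```

```text
[0.60990523 0.09452385 0.25378985] [-1.8  0.7 -0.9  0.6 -0.5  0.4 -0.7 -2.8 -0.8 -2.7]
(-0.095, -0.095, 0.01) (316.0, 260.8695652173913) [314.19010454 261.60472776]
(0.095, -0.095, 0.01) (348.0, 321.0869565217391) [347.08410955 321.65654823]
(0.095, 0.095, 0.01) (412.6, 291.7391304347826) [412.13192844 292.12296839]
(-0.095, -0.095, 0.01) (347.1929824561403, 253.68421052631578) [346.4860053  250.86572748]
(0.095, -0.095, 0.01) (412.8070175438596, 235.26315789473685) [412.02877165 232.51905008]
(0.06, 0, 0.045) (375.0, 288.9130434782609) [375.03752542 289.30195253]
(0.06, 0, 0.045) (385.2631578947368, 206.31578947368422) [382.30668768 207.81042864]
nest [0.62926459 0.09954534 0.01      ] hinge [0.55525986 0.15783169 0.01      ]
door [0.43668102 0.13504368 0.086     ] 0.12074864433014879 1.6347248794476161
door [0.4353836  0.12596082 0.086     ] 0.12404059622551095 1.5647326178226046
bucket [[ 0.46940368 -0.28528964  0.085     ]] [[ 0.47028079 -0.29360567  0.085     ]]
[[ 0.48755628 -0.3112425   0.082     ]
 [ 0.45249491 -0.26131484  0.082     ]] 2.183026295647615
[[ 0.48876989 -0.32104142  0.082     ]
 [ 0.4464929  -0.27188603  0.082     ]] 2.2811064972996307
ada [[ 0.46611868 -0.12266497  0.07      ]]
adb [[ 0.60945646 -0.25731311  0.07      ]]
jar [[ 0.61036279 -0.42305271  0.07      ]] cush [[0.35944932 0.01082117 0.012     ]]
```

```bash
cat >> h.py <<'E'
def tool():
    s=manip.state(); q=s['tool_rot']; M=R.from_quat([q[1],q[2],q[3],q[0]]).as_matrix(); return np.array(s['tool_pos']),M,s
def to(p,yaw=None):
    "delta (cm, tool axes now) to p, and turn units to jaw yaw"
    t,M,s=tool(); y0=np.arctan2(M[1,0],M[0,0]); print('yaw',y0.round(3),'t',round(s['time'],2),'F',np.round(s['contact_force'],1),'pos',t.round(4),'open',round(s['gripper_width'],3))
    print('shift now-axes cm',((np.array(p)-t)@M*100).round(2))
    if yaw is not None:
        d=(yaw-y0+np.pi)%(2*np.pi)-np.pi; print('turn units',round(-np.degrees(d)/6,2))
        c,n=np.cos(yaw),np.sin(yaw);Mn=np.array([[c,n,0],[n,-c,0],[0,0,-1.]])
        print('shift after turn cm',((np.array(p)-t)@Mn*100).round(2))
E
python3 - <<'E'
from h import *
w=load('wrist0');t,M,s=tool()
print('cam in tool',(w['position']-t)@M, '\n',M.T@rot(w))
to([.47,-.289,.2],-2.51)
E
```

```text
cam in tool [ 0.00037192 -0.06772899 -0.17296765] 
 [[ 9.99999756e-01  6.71996219e-05 -6.95195005e-04]
 [-1.22808222e-04 -9.62935131e-01 -2.69733049e-01]
 [-6.87553652e-04  2.69733069e-01 -9.62934888e-01]]
yaw -1.209 t 0.15 F [ 0.1 -0.3  1.3] pos [ 0.2211 -0.584   0.1999] open 1.002
shift now-axes cm [-1.878e+01 -3.372e+01  3.000e-02]
turn units 12.42
shift after turn cm [-3.751e+01  9.110e+00 -1.000e-02]
```

```bash
python3 -m crank '[[-1.8,-3.2,0,0],[-1.8,-3.2,0,0],[-1.8,-3.2,0,0],[-1.8,-3.2,0,0],[-1.8,-3.2,0,0],[-1.8,-3.2,0,0],[-1.8,-3.2,0,0],[-1.8,-3.2,0,0],[-1.8,-3.2,0,0],[-1.8,-3.2,0,0]]' 1
python3 -m crank '[[0,0,0,1.1],[0,0,0,1.1],[0,0,0,1.1],[0,0,0,1.1],[0,0,0,1.1],[0,0,0,1.1],[0,0,0,1.1],[0,0,0,1.1],[0,0,0,1.1],[0,0,0,1.1]]'
python3 -m crank '[[0,0,0,1.1],[0,0,0,0.3],[0,0,0,0],[0,0,0,0]]'
python3 - <<'E'
from h import *
to([.47,-.289,.2],-2.51); grab('wrist','wrist1')
E
```

```text
time: 0.98
tool_pos: [0.4575, -0.3012, 0.2007]
tool_rot: [0.0, 0.823, -0.568, -0.0]
contact_force: [0.4, -0.7, -0.3]
gripper_width: 1.001
time: 1.82
tool_pos: [0.4566, -0.3027, 0.2005]
tool_rot: [-0.0, -0.378, 0.926, 0.0]
contact_force: [-0.1, -0.2, 0.3]
gripper_width: 0.999
time: 2.15
tool_pos: [0.4566, -0.3028, 0.2005]
tool_rot: [-0.0, -0.312, 0.95, 0.0]
contact_force: [-0.6, 0.1, -0.7]
gripper_width: 1.003
yaw -2.506 t 2.15 F [-0.6  0.1 -0.7] pos [ 0.4566 -0.3028  0.2005] open 1.003
shift now-axes cm [-1.89  0.31  0.05]
turn units 0.03
shift after turn cm [-1.89  0.32  0.05]
wrist ['img', 'intrinsics', 'position', 'orientation']
```

View pics/wrist1.png

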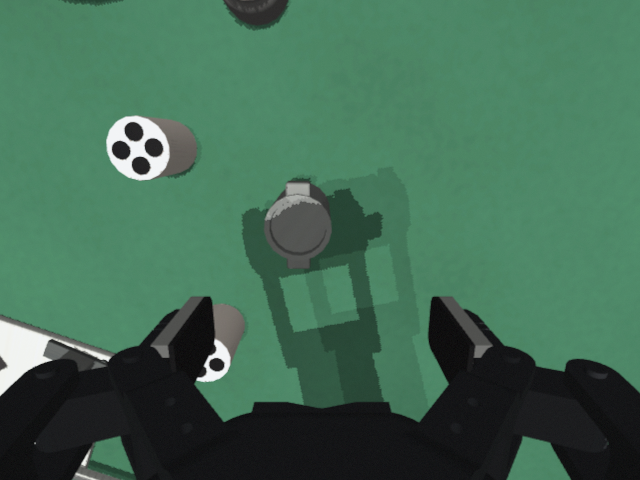

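```bash
python3 - <<'E'
from h import *
c=load('wrist1'); P=ray(c,(298,225),.085)[0]; print(P)
l=ray(c,[(298,184),(298.5,267)],.082);print(l,l.mean(0),np.arctan2(*(l[1]-l[0])[1::-1]))
to([P[0],P[1],.2],-2.51)
E
```

```text
[ 0.47123032 -0.2919658   0.085     ]
[[ 0.49058431 -0.3188706   0.082     ]
 [ 0.44919961 -0.26139817  0.082     ]] [ 0.46989196 -0.29013439  0.082     ] 2.1948715068785227
yaw -2.507 t 2.2 F [ 0.2  0.2 -0.7] pos [ 0.4567 -0.3028  0.2006] open 0.997
shift now-axes cm [-1.81  0.01  0.06]
turn units 0.03
shift after turn cm [-1.81  0.01  0.06]
```

```bash
python3 -m crank '[[-0.9,0,0,0.1],[-0.9,0,0,0],[0,0,2.5,0],[0,0,2.5,0],[0,0,2.5,0],[0,0,2.5,0],[0,0,2.5,0],[0,0,2.0,0],[0,0,0.9,0],[0,0,0,0]]'
python3 - <<'E'
from h import *
to([.4706,-.2915,.046],-2.5175); grab('wrist','wrist2')
E
```

```text
time: 3.03
tool_pos: [0.4698, -0.2907, 0.044]
tool_rot: [-0.001, -0.307, 0.952, 0.002]
contact_force: [-0.6, 0.5, -0.4]
gripper_width: 1.001
yaw -2.517 t 3.03 F [-0.6  0.5 -0.4] pos [ 0.4698 -0.2907  0.044 ] open 1.001
shift now-axes cm [-0.02 -0.11 -0.2 ]
turn units 0.0
shift after turn cm [-0.02 -0.11 -0.2 ]
wrist ['img', 'intrinsics', 'position', 'orientation']
```

View pics/wrist2.png

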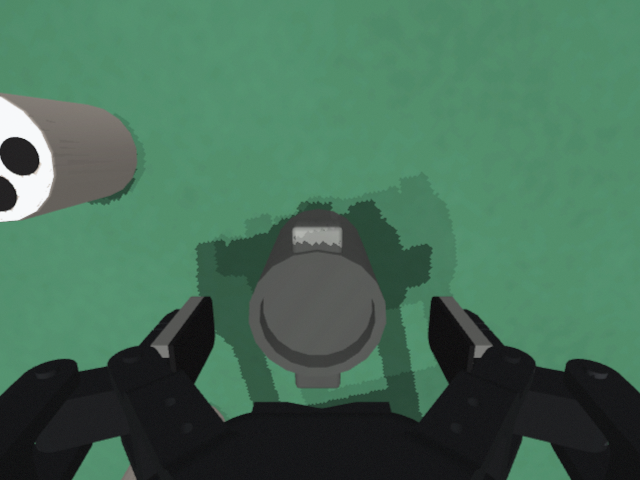

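```bash
python3 - <<'E'
from h import *
c=load('wrist2'); P=ray(c,(318,311),.085)[0]; print(P)
to([P[0],P[1],.046],-2.5175)
E
```

```text
[ 0.47140013 -0.29200413  0.085     ]
yaw -2.517 t 3.08 F [ 1.1 -0.4  0.6] pos [ 0.471  -0.2917  0.0461] open 0.996
shift now-axes cm [-0.02 -0.05  0.01]
turn units 0.0
shift after turn cm [-0.02 -0.05  0.01]
```

Centred; close.

```bash
python3 -m crank '[[0,0,0,0],[0,0,0,0],[0,0,0,0],[0,0,0,0],[0,0,0,0],[0,0,0,0],[0,0,0,0],[0,0,0,0]]' 0
python3 -m crank '[[0,0,0,0],[0,0,0,0],[0,0,-1,0],[0,0,-2,0],[0,0,-3,0],[0,0,-3,0],[0,0,-3,0],[0,0,-2,0],[0,0,-1,0],[0,0,0,0]]'
python3 - <<'E'
from h import *
to([.556,.0808,.186],-1.317); grab('wrist','wrist3');grab('scene','scene3')
E
```

```text
time: 3.75
tool_pos: [0.484, -0.2987, 0.0627]
tool_rot: [0.011, -0.306, 0.952, -0.011]
contact_force: [9.2, 7.8, 36.0]
gripper_width: 0.005
time: 4.58
tool_pos: [0.473, -0.2936, 0.2012]
tool_rot: [0.002, -0.307, 0.952, -0.003]
contact_force: [0.1, -0.1, 0.2]
gripper_width: -0.002
yaw -2.518 t 4.58 F [ 0.1 -0.1  0.2] pos [ 0.473  -0.2936  0.2012] open -0.002
shift now-axes cm [-28.61  25.56   1.39]
turn units -11.47
shift after turn cm [-34.16 -17.44   1.52]
wrist ['img', 'intrinsics', 'position', 'orientation']
scene ['img', 'intrinsics', 'position', 'orientation']
```

View pics/wrist3.png

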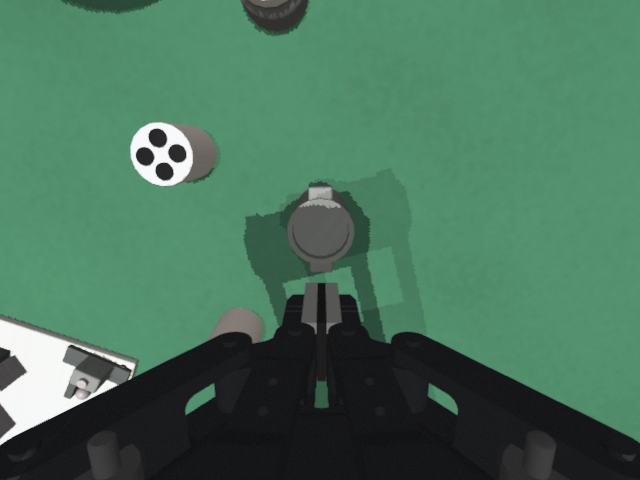

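View pics/scene3.png

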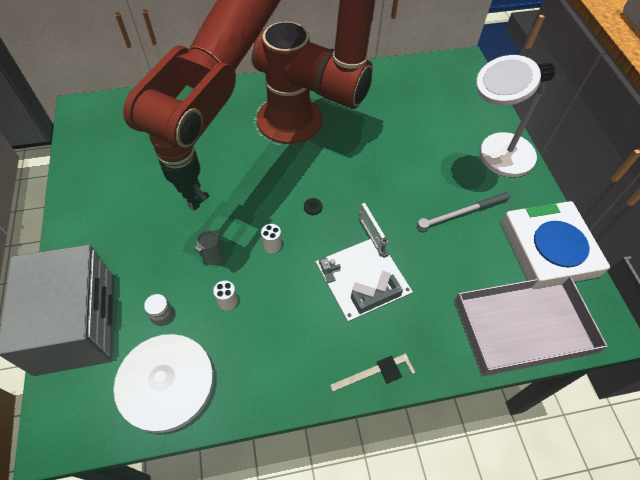

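```bash
python3 - <<'E'
from h import *
c=load('wrist3'); t,M,s=tool()
for l in [(0,0,0),(0,0,-.019),(0,.011,0),(0,-.011,0)]: print(l,proj(c,t+M@np.array(l)))
print(((c['position']-t)@M).round(4), (M.T@rot(c)).round(3))
P=ray(c,(320.5,231),.085)[0];print(P)
a=cv2.imread('pics/wrist3.png'); b=cv2.imread('pics/scene3.png')
cv2.imwrite('pics/c4.png',np.hstack([cv2.resize(a[160:460,170:470],(399,399)),cv2.resize(b[185:285,155:255],(399,399),interpolation=cv2.INTER_CUBIC)]))
E
```

```text
(0, 0, 0) [[320.77557154 277.93162131]]
(0, 0, -0.019) [[320.6617795  292.52545715]]
(0, 0.011, 0) [[320.77655623 297.19964734]]
(0, -0.011, 0) [[320.77455655 258.07074216]]
[ 0.0005 -0.0696 -0.1783] [[ 1.    -0.001  0.002]
 [-0.    -0.965 -0.262]
 [ 0.002  0.262 -0.965]]
[ 0.4703432  -0.29012306  0.085     ]
```

View pics/c4.png

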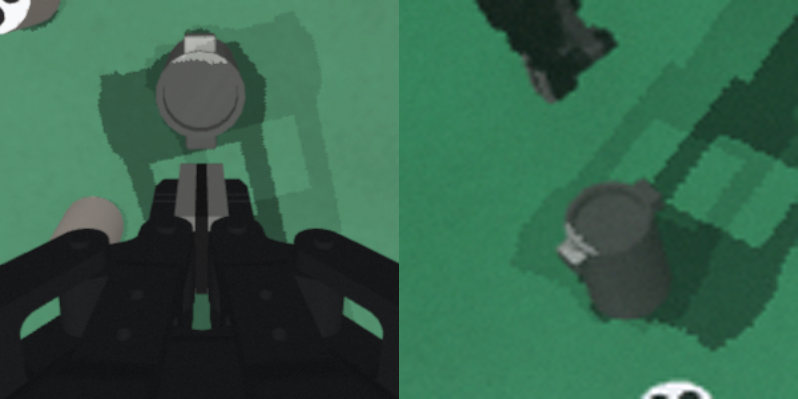

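```bash
python3 - <<'E'
from h import *
print(manip.grip_depth)
c=load('scene3'); t,M,s=tool()
for z in (0,-.019,-.037): print(z,proj(c,t+M@np.array([0,0,z])))
d=grab('side','side3')
for z in (0,-.019,-.037): print(z,proj(d,t+M@np.array([0,0,z])))
u=proj(d,t)[0].astype(int); print(u)
cv2.imwrite('pics/c5.png',cv2.resize(d['img'][u[1]-60:u[1]+40,u[0]-50:u[0]+50,::-1],(600,600),interpolation=cv2.INTER_CUBIC))
print(tool()[0],s['joint_pos'])
E
```

```text
0.0187
0 [[196.62975957 215.94386907]]
-0.019 [[195.03600853 211.29520072]]
-0.037 [[193.48386556 206.76789518]]
side ['img', 'intrinsics', 'position', 'orientation']
0 [[340.42419721 249.69770241]]
-0.019 [[340.34365043 241.32668758]]
-0.037 [[340.26603163 233.25996987]]
[340 249]
[ 0.47063826 -0.29175995  0.19515273] [-6.89336244e-01 -1.12829600e-01  1.78234321e+00  6.61734709e-06
  1.47232449e+00  1.82865858e+00]
```

View pics/c5.png

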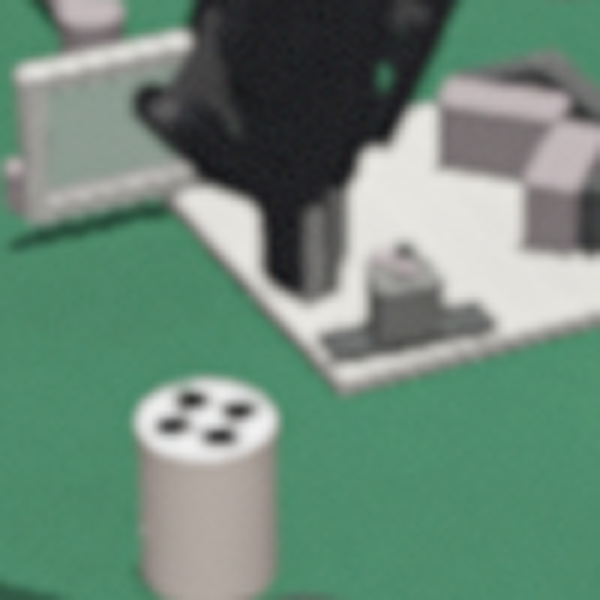

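```bash
python3 -m crank '[[3,0,0,0],[4,0,0,0],[4,0,3,0],[1,0,4,0],[0,0,4,0],[0,0,3,0],[0,0,1.5,0],[0,0,0,0],[0,0,0,0],[0,0,0,0]]'
python3 - <<'E'
from h import *
to([0,0,0]); d=grab('side','side4'); w=grab('wrist','wrist4')
t,M,s=tool(); print(t); u=proj(d,t)[0]; print(u,proj(w,t)); u=u.astype(int)
c=d['img'][u[1]-60:u[1]+40,u[0]-50:u[0]+50,::-1]
cv2.imwrite('pics/c6.png',cv2.resize(c,(600,600),interpolation=cv2.INTER_CUBIC))
E
```

```text
time: 5.57
tool_pos: [0.3796, -0.3588, 0.0474]
tool_rot: [0.0, -0.307, 0.952, -0.0]
contact_force: [0.4, -0.2, 0.2]
gripper_width: 0.003
yaw -2.518 t 5.57 F [ 0.4 -0.2  0.2] pos [ 0.3796 -0.3588  0.0474] open 0.003
shift now-axes cm [ 9.86 51.3   4.71]
side ['img', 'intrinsics', 'position', 'orientation']
wrist ['img', 'intrinsics', 'position', 'orientation']
[ 0.38036598 -0.35954787  0.04873607]
[302.17262703 338.03011207] [[319.441371   276.97593267]]
```

View pics/c6.png

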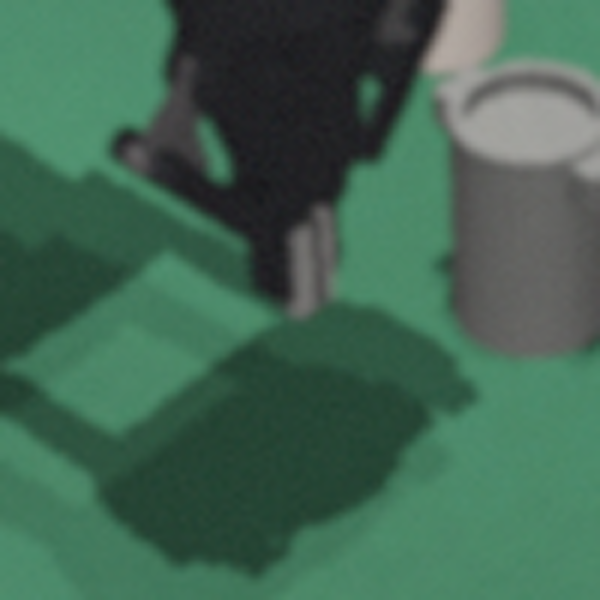

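View pics/wrist4.png

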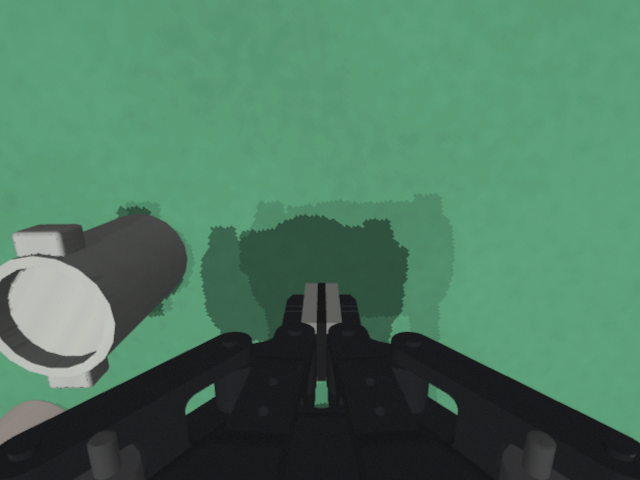

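```bash
python3 -m crank '[[0,0,1,0],[0,0,0.7,0],[0,0,0.3,0],[0,0,0,0]]'; for i in 1 2 3; do python3 -m crank '[[0,0,0.4,0],[0,0,0.2,0],[0,0,0,0]]'; done
```

```text
time: 6.0
tool_pos: [0.3787, -0.3576, 0.0256]
tool_rot: [-0.0, -0.307, 0.952, 0.001]
contact_force: [0.2, 1.0, -0.7]
gripper_width: -0.001
time: 6.25
tool_pos: [0.3791, -0.3582, 0.0203]
tool_rot: [-0.0, -0.307, 0.952, 0.0]
contact_force: [0.3, -0.6, 0.6]
gripper_width: 0.001
time: 6.5
tool_pos: [0.3791, -0.3582, 0.0143]
tool_rot: [-0.0, -0.307, 0.952, 0.0]
contact_force: [-0.1, -0.5, 0.6]
gripper_width: -0.0
time: 6.75
tool_pos: [0.379, -0.3581, 0.0082]
tool_rot: [-0.0, -0.307, 0.952, 0.001]
contact_force: [1.0, 0.2, -0.2]
gripper_width: 0.001
```

```bash
for i in 1 2 3 ; do python3 -m crank '[[0,0,0.2,0],[0,0,0,0]]' | grep -E 'pos|force'; done
python3 - <<'E'
from h import *
d=grab('side','side5'); t,M,s=tool(); u=proj(d,t)[0]; print(t,u); u=u.astype(int)
c=d['img'][u[1]-60:u[1]+40,u[0]-50:u[0]+50,::-1]
cv2.imwrite('pics/c7.png',cv2.resize(c,(600,600),interpolation=cv2.INTER_CUBIC))
E
```

```text
tool_pos: [0.3792, -0.3583, 0.0066]
contact_force: [0.1, 0.1, -0.6]
tool_pos: [0.3792, -0.3584, 0.0046]
contact_force: [0.6, 0.4, -0.4]
tool_pos: [0.3792, -0.3584, 0.0026]
contact_force: [0.3, -0.7, -0.5]
side ['img', 'intrinsics', 'position', 'orientation']
[ 0.37922819 -0.35835511  0.00268441] [302.48518878 355.46496973]
```

View pics/c7.png

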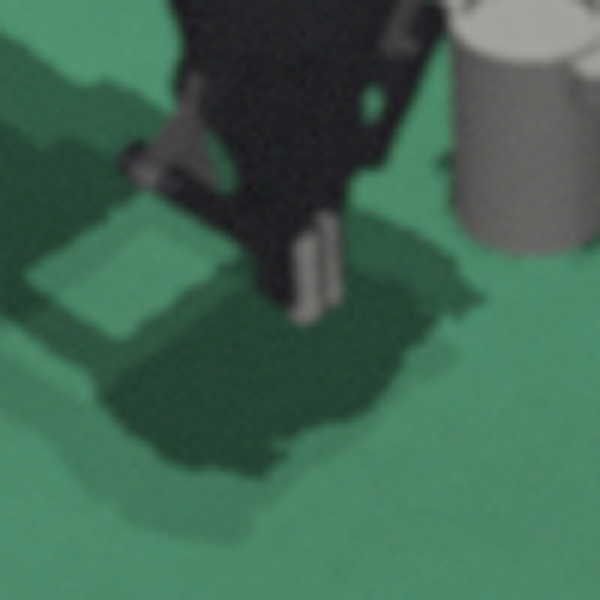

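```bash
for i in 1 2 3 4 5; do python3 -m crank '[[0,0,0.2,0],[0,0,0,0]]' | grep -E 'pos|force'; done
```

```text
tool_pos: [0.3792, -0.3584, 0.0006]
contact_force: [-0.6, 0.2, 0.1]
tool_pos: [0.3792, -0.3583, -0.0015]
contact_force: [-0.2, 0.3, -0.2]
tool_pos: [0.3792, -0.3583, -0.0035]
contact_force: [-0.6, -1.1, -0.6]
tool_pos: [0.3792, -0.3583, -0.0055]
contact_force: [0.2, -0.3, -0.0]
tool_pos: [0.3792, -0.3583, -0.0075]
contact_force: [-0.5, -0.0, -0.2]
```

```bash
for i in 1 2 3 4 5; do python3 -m crank '[[0,0,0.2,0],[0,0,0,0]]' | grep -E 'pos|force'; done
```

```text
tool_pos: [0.3792, -0.3583, -0.0095]
contact_force: [0.5, 0.8, -0.1]
tool_pos: [0.3792, -0.3583, -0.0115]
contact_force: [-0.2, -0.8, -1.2]
tool_pos: [0.3792, -0.3583, -0.0135]
contact_force: [0.1, 0.1, 0.4]
tool_pos: [0.3792, -0.3583, -0.0154]
contact_force: [0.2, -0.4, -0.2]
tool_pos: [0.3792, -0.3583, -0.0175]
contact_force: [0.3, -0.4, -0.5]
```

```bash
for i in 1 2 3 4 5; do python3 -m crank '[[0,0,0.15,0],[0,0,0,0]]' | grep -E 'pos|force'; done
```

```text
tool_pos: [0.3792, -0.3584, -0.0189]
contact_force: [0.1, 0.5, 1.2]
tool_pos: [0.3792, -0.3584, -0.0204]
contact_force: [0.4, -0.1, -0.7]
tool_pos: [0.3793, -0.3584, -0.0218]
contact_force: [-0.4, -0.7, -0.2]
tool_pos: [0.3792, -0.3584, -0.0234]
contact_force: [-0.4, 0.1, 1.3]
tool_pos: [0.3792, -0.3583, -0.0249]
contact_force: [-0.4, 0.6, 0.9]
```

```bash
for i in 1 2 3 4; do python3 -m crank '[[0,0,0.15,0],[0,0,0,0]]' | grep -E 'pos|force'; done
python3 - <<'E'
from h import *
d=grab('side','side6'); t,M,s=tool(); u=proj(d,t)[0]; print(t,u,s['time']); u=u.astype(int)
c=d['img'][u[1]-60:u[1]+40,u[0]-50:u[0]+50,::-1]
cv2.imwrite('pics/c8.png',cv2.resize(c,(600,600),interpolation=cv2.INTER_CUBIC))
E
```

```text
tool_pos: [0.3792, -0.3583, -0.0264]
contact_force: [-0.7, 0.5, -0.7]
tool_pos: [0.3792, -0.3584, -0.0278]
contact_force: [-0.4, 0.3, -0.6]
tool_pos: [0.3792, -0.3583, -0.0294]
contact_force: [-0.6, -0.2, 0.3]
tool_pos: [0.3795, -0.3587, -0.0304]
contact_force: [-0.7, 0.9, 2.6]
side ['img', 'intrinsics', 'position', 'orientation']
[ 0.37945449 -0.35865724 -0.03034828] [303.30497996 367.85137625] 10.5167
```

View pics/c8.png

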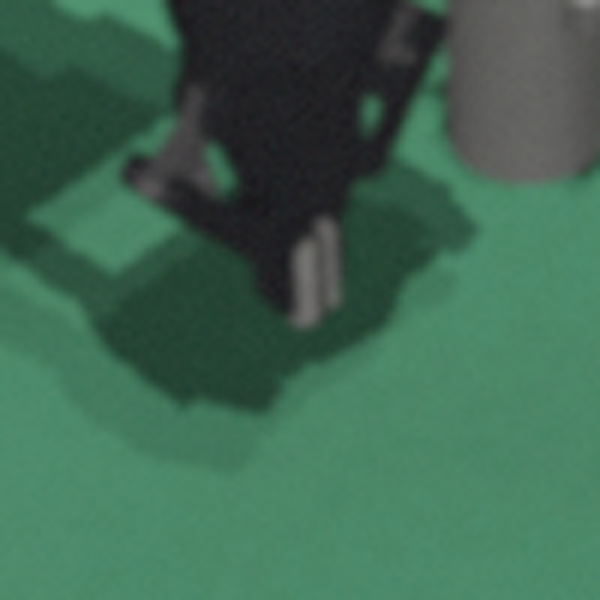

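```bash
python3 -m crank '[[0,0,-1,0],[0,0,-3,0],[0,0,-4,0],[0,0,-4,0],[-1,0,-4,0],[-3.5,0,0,0],[-4,0,0,0],[-2.9,0,0,0],[0,0,0,0],[0,0,0,0]]' 1
python3 - <<'E'
from h import *
w=grab('wrist','wrist7'); to([.4705,-.2915,.13],-2.5175)
E
```

```text
time: 11.35
tool_pos: [0.4726, -0.2911, 0.1299]
tool_rot: [-0.0, -0.308, 0.951, -0.0]
contact_force: [0.2, -0.5, -0.6]
gripper_width: 1.0
wrist ['img', 'intrinsics', 'position', 'orientation']
yaw -2.517 t 11.4 F [-0.1 -0.9  0.2] pos [ 0.4719 -0.2917  0.1296] open 1.001
shift now-axes cm [ 0.1   0.09 -0.04]
turn units 0.01
shift after turn cm [ 0.1   0.09 -0.04]
```

View pics/wrist7.png

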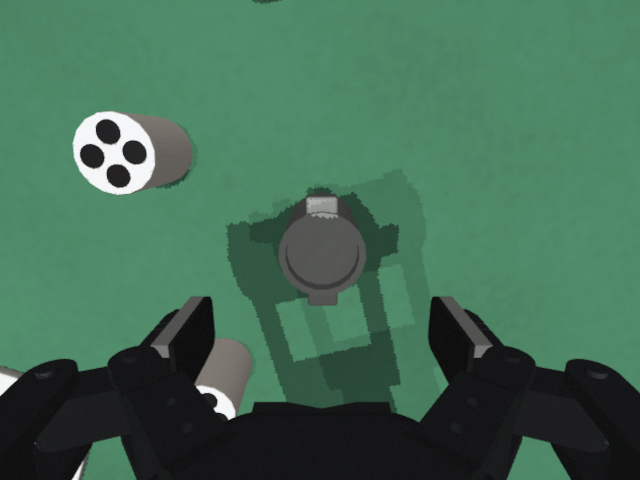

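```bash
python3 - <<'E'
from h import *
c=load('wrist7'); P=ray(c,(322,252.5),.085)[0]; print(P)
l=ray(c,[(321.5,197),(322,304)],.082);print(l.mean(0),np.arctan2(*(l[1]-l[0])[1::-1]))
to([P[0],P[1],.010],-2.5175)
t,M,s=tool()
for y in (-.011,-.008,0,.003,.011):print(y,[proj(c,t+M@np.array([x,y,-.043]))[0].round(0) for x in(-.0425,.0425)])
E
```

```text
[ 0.47093617 -0.29104266  0.085     ]
[ 0.4704015  -0.29005605  0.082     ] 2.202217258566739
yaw -2.517 t 11.4 F [-0.1 -0.9  0.2] pos [ 0.4719 -0.2917  0.1296] open 1.001
shift now-axes cm [ 0.03  0.11 11.96]
turn units 0.01
shift after turn cm [ 0.04  0.1  11.96]
-0.011 [array([213., 291.]), array([430., 292.])]
-0.008 [array([213., 298.]), array([430., 299.])]
0 [array([215., 317.]), array([428., 317.])]
0.003 [array([216., 323.]), array([428., 324.])]
0.011 [array([217., 341.]), array([426., 342.])]
```

```bash
python3 -m crank '[[0,0,2,0],[0,0,2.5,0],[0,0,2.5,0],[0,0,2,0],[0,0,1.5,0],[0,0,1.0,0],[0,0,0.5,0],[0,0,0,0]]'
python3 -m crank '[[0,0,0,0],[0,0,0,0],[0,0,0,0],[0,0,0,0],[0,0,0,0],[0,0,0,0],[0,0,0,0],[0,0,0,0]]' 0
python3 -m crank '[[0,0,0,0],[0,0,0,0],[0,0,0,0]]'
```

```text
time: 12.07
tool_pos: [0.4707, -0.292, 0.0085]
tool_rot: [-0.001, -0.306, 0.952, 0.001]
contact_force: [-0.9, -0.5, 0.4]
gripper_width: 1.001
time: 12.73
tool_pos: [0.4731, -0.2929, 0.0112]
tool_rot: [0.001, -0.307, 0.952, -0.001]
contact_force: [0.3, -0.0, 6.5]
gripper_width: 0.641
time: 12.98
tool_pos: [0.4731, -0.2929, 0.0112]
tool_rot: [0.001, -0.307, 0.952, -0.001]
contact_force: [0.2, -0.3, 5.8]
gripper_width: 0.641
```

```bash
python3 -m crank '[[0,0,-1,0],[0,0,-2.5,0],[0,0,-3,0],[0,0,-3,0],[0,0,-2.5,0],[0,0,-1,0],[0,0,0,0]]'
python3 - <<'E'
from h import *
to([.605,.0932,.14],-1.317)
E
```

```text
time: 13.57
tool_pos: [0.473, -0.2928, 0.1422]
tool_rot: [0.001, -0.307, 0.952, -0.002]
contact_force: [-0.4, -0.5, -4.1]
gripper_width: 0.644
yaw -2.518 t 13.57 F [-0.4 -0.5 -4.1] pos [ 0.473  -0.2928  0.1422] open 0.644
shift now-axes cm [-33.26  23.63   0.15]
turn units -11.47
shift after turn cm [-34.05 -22.46   0.22]
```

```bash
python3 -m crank '[[-1.26,0.9,0,0],[-2.4,1.7,0,0],[-2.8,2.0,0,0],[-2.8,2.0,0,0],[-2.8,2.0,0,0],[-2.8,2.0,0,0],[-2.8,2.0,0,0],[-2.8,2.0,0,0],[-2.8,2.0,0,0],[-2.8,2.0,0,0]]'
python3 -m crank '[[-2.8,2.0,0,0],[-2.4,1.7,0,0],[-1.6,1.1,0,0],[-0.4,0.3,0,0],[0,0,0,-0.5],[0,0,0,-1],[0,0,0,-1],[0,0,0,-1],[0,0,0,-1],[0,0,0,-1]]'
python3 -m crank '[[0,0,0,-1],[0,0,0,-1],[0,0,0,-1],[0,0,0,-1],[0,0,0,-1],[0,0,0,-0.7],[0,0,0,-0.3],[0,0,0,0],[0,0,0,0]]'
python3 - <<'E'
from h import *
to([.605,.0932,.14],-1.317);grab('wrist','wrist8')
E
```

```text
time: 14.4
tool_pos: [0.5729, 0.0132, 0.1357]
tool_rot: [-0.003, -0.307, 0.952, 0.001]
contact_force: [0.2, -0.7, -4.7]
gripper_width: 0.638
time: 15.23
tool_pos: [0.6016, 0.0938, 0.1362]
tool_rot: [-0.002, -0.566, 0.824, 0.001]
contact_force: [-0.1, -0.2, -4.0]
gripper_width: 0.642
time: 15.98
tool_pos: [0.602, 0.0941, 0.137]
tool_rot: [0.001, 0.791, -0.611, -0.001]
contact_force: [-0.8, 0.1, -5.0]
gripper_width: 0.641
yaw -1.315 t 15.98 F [-0.8  0.1 -5. ] pos [0.602  0.0941 0.137 ] open 0.641
shift now-axes cm [ 0.16 -0.26 -0.3 ]
turn units 0.02
shift after turn cm [ 0.16 -0.26 -0.3 ]
wrist ['img', 'intrinsics', 'position', 'orientation']
```

View pics/wrist8.png

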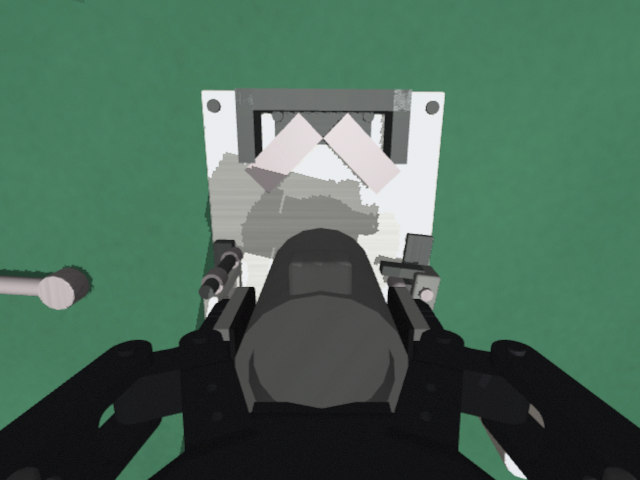

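```bash
cat > fx.py <<'E'
from h import *
from scipy.optimize import least_squares
c=load('wrist8')
obs=[((202.5,91),(.095,.095,.01)),((444,93),(.095,-.095,.01)),((321.5,139),(.06,0,.045)),((238,256),(-.037,.075,.094))]
def w(p,l):
    c,n=np.cos(p[2]),np.sin(p[2]);return np.array([p[0]+c*l[0]-n*l[1],p[1]+n*l[0]+c*l[1],l[2]])
f=lambda p:np.concatenate([(proj(c,w(p,l))[0]-u) for u,l in obs])
p=least_squares(f,[.6,.09,.25]).x;print('fixture',p,f(p).round(1))
n=w(p,(.02,0,.01));print('nest',n)
np.save('fx.npy',p)
E
python3 fx.py; python3 - <<'E'
from h import *
from fx import p,w
n=w(p,(-.01,0,.01)); to([n[0],n[1],.14],p[2]-np.pi/2)
P=ray(load('wrist8'),(322,352),.085+.137-.0112)[0];print('rim centre',P)
n=w(p,(.02,0,.01)); to([n[0],n[1],.14],p[2]-np.pi/2)
E
```

```text
fixture [0.61690377 0.0892655  0.26421767] [  4.   -7.1   9.8 -11.3   9.9  -9.5 -20.7  30.3]
nest [0.63620971 0.09448859 0.01      ]
fixture [0.61690377 0.0892655  0.26421767] [  4.   -7.1   9.8 -11.3   9.9  -9.5 -20.7  30.3]
nest [0.63620971 0.09448859 0.01      ]
yaw -1.315 t 16.03 F [-0.3  0.8 -4.4] pos [0.6023 0.0942 0.1375] open 0.641
shift now-axes cm [ 0.85 -0.28 -0.25]
turn units -0.08
shift after turn cm [ 0.86 -0.28 -0.25]
rim centre [0.60573661 0.09408022 0.2108    ]
yaw -1.315 t 16.03 F [-0.3  0.8 -4.4] pos [0.6023 0.0942 0.1375] open 0.641
shift now-axes cm [ 0.83 -3.28 -0.26]
turn units -0.08
shift after turn cm [ 0.86 -3.28 -0.25]
```

```bash
sed -i 's/(238,256)/(209,291)/' fx.py; python3 - <<'E'
from h import *
from fx import p,w
for x in(-.01,.02):
  n=w(p,(x,0,.01)); to([n[0],n[1],.14],p[2]-np.pi/2)
E
```

```text
fixture [0.60937093 0.09399539 0.24955167] [-2.  -0.5  2.2 -0.9  1.9 -0.5 -1.9  2.4]
nest [0.62875139 0.09893478 0.01      ]
yaw -1.315 t 16.03 F [-0.3  0.8 -4.4] pos [0.6023 0.0942 0.1375] open 0.641
shift now-axes cm [ 0.19  0.33 -0.24]
turn units 0.06
shift after turn cm [ 0.19  0.32 -0.25]
yaw -1.315 t 16.03 F [-0.3  0.8 -4.4] pos [0.6023 0.0942 0.1375] open 0.641
shift now-axes cm [ 0.21 -2.67 -0.25]
turn units 0.06
shift after turn cm [ 0.19 -2.68 -0.25]
```

```bash
python3 -m crank '[[0.2,0,0,0.05],[0,0,1.5,0],[0,0,2.2,0],[0,0,2.2,0],[0,0,2.2,0],[0,0,1.6,0],[0,0,0.8,0],[0,0,0.4,0],[0,0,0,0],[0,0,0,0]]'
python3 -m crank '[[0,0,0.2,0],[0,0,0.2,0],[0,0,0,0]]'
python3 -m crank '[[0,0,0.15,0],[0,0,0,0],[0,0,0,0]]'
```

```text
time: 16.87
tool_pos: [0.6049, 0.0927, 0.0315]
tool_rot: [-0.001, 0.79, -0.613, 0.001]
contact_force: [0.3, 1.1, -4.3]
gripper_width: 0.644
time: 17.12
tool_pos: [0.6044, 0.0928, 0.027]
tool_rot: [-0.0, 0.79, -0.613, 0.0]
contact_force: [0.1, -0.9, -5.6]
gripper_width: 0.64
time: 17.37
tool_pos: [0.6039, 0.0928, 0.0249]
tool_rot: [0.0, 0.79, -0.613, -0.0]
contact_force: [0.1, -0.4, -4.0]
gripper_width: 0.642
```

```bash
python3 -m crank '[[0,0,0.2,0],[0,0,0,0],[0,0,0,0]]' | grep -E 'pos|force'
python3 -m crank '[[0,0,0.15,0],[0,0,0,0],[0,0,0,0]]'| grep -E 'pos|force'
python3 - <<'E'
from h import *
from fx import p,w
n=w(p,(.02,0,.01)); to([n[0],n[1],.0212],p[2]-np.pi/2)
E
```

```text
tool_pos: [0.6038, 0.0928, 0.0227]
contact_force: [-0.5, -0.4, -4.2]
tool_pos: [0.604, 0.0928, 0.0214]
contact_force: [0.0, 0.5, -4.7]
fixture [0.60937093 0.09399539 0.24955167] [-2.  -0.5  2.2 -0.9  1.9 -0.5 -1.9  2.4]
nest [0.62875139 0.09893478 0.01      ]
yaw -1.319 t 17.87 F [ 0.   0.5 -4.7] pos [0.604  0.0928 0.0214] open 0.643
shift now-axes cm [ 0.02 -2.55  0.02]
turn units 0.02
shift after turn cm [ 0.01 -2.55  0.02]
```

```bash
python3 -m crank '[[0,-0.4,0,0],[0,-0.6,0,0],[0,-0.5,0,0],[0,-0.3,0,0],[0,0,0,0],[0,0,0.1,0],[0,0,0,0]]' | grep -E 'pos|force'
python3 -m crank '[[0,0,0.1,0],[0,0,0,0]]'| grep -E 'pos|force'
python3 -m crank '[[0,0,0.1,0],[0,0,0,0]]'| grep -E 'pos|force'
```

```text
tool_pos: [0.6221, 0.0974, 0.0212]
contact_force: [-0.5, 0.2, -0.7]
tool_pos: [0.6222, 0.0974, 0.0212]
contact_force: [-2.9, -0.1, 4.8]
tool_pos: [0.6223, 0.0974, 0.0212]
contact_force: [-4.9, 1.1, 10.4]
```

```bash
python3 -m crank '[[0,0,-0.2,0],[0,-0.2,0,0],[0,0,0,0]]' | grep -E 'pos|force'
for i in 1 2 3; do python3 -m crank '[[0,-0.15,0,0],[0,0,0,0]]'| grep -E 'pos|force';done
```

```text
tool_pos: [0.6238, 0.0977, 0.0212]
contact_force: [-2.8, 0.4, 4.0]
tool_pos: [0.6253, 0.098, 0.0212]
contact_force: [-2.6, 0.1, 5.4]
tool_pos: [0.6268, 0.0984, 0.0212]
contact_force: [-3.7, -0.6, 5.3]
tool_pos: [0.6282, 0.0988, 0.0212]
contact_force: [-3.2, -1.9, 5.5]
```

```bash
for i in 1 2 3; do python3 -m crank '[[0,-0.1,0,0],[0,0,0,0]]'| grep -E 'pos|force';done
```

```text
tool_pos: [0.6291, 0.099, 0.0212]
contact_force: [-2.7, -0.5, 6.1]
tool_pos: [0.6301, 0.0992, 0.0212]
contact_force: [-3.2, -1.5, 4.7]
tool_pos: [0.631, 0.0995, 0.0212]
contact_force: [-3.0, -0.5, 5.1]
```

```bash
for i in 1 2 3 4; do python3 -m crank '[[0,-0.1,0,0],[0,0,0,0]]'| grep -E 'pos|force';done
```

```text
tool_pos: [0.632, 0.0997, 0.0212]
contact_force: [-3.3, -0.7, 6.3]
tool_pos: [0.633, 0.1, 0.0212]
contact_force: [-3.0, -0.7, 5.3]
tool_pos: [0.6336, 0.1001, 0.0212]
contact_force: [-4.4, -0.7, 6.4]
tool_pos: [0.6337, 0.1001, 0.0213]
contact_force: [-7.8, -1.9, 9.7]
```

```bash
python3 -m crank '[[0,-0.1,0,0],[0,0,0,0]]'| grep -E 'pos|force'; python3 - <<'E'
from h import *
a=grab('scene','scene9')['img'];s=grab('side','side9')['img'];t,M,st=tool();print(st['time'],st['contact_force'])
cv2.imwrite('pics/c9.png',np.hstack([cv2.resize(a[195:325,290:430,::-1],(399,399),interpolation=cv2.INTER_CUBIC),cv2.resize(s[160:260,300:440,::-1],(399,399),interpolation=cv2.INTER_CUBIC)]))
grab('wrist','wrist9')
E
```

```text
tool_pos: [0.6337, 0.1002, 0.0213]
contact_force: [-10.6, -1.9, 12.5]
scene ['img', 'intrinsics', 'position', 'orientation']
side ['img', 'intrinsics', 'position', 'orientation']
20.9667 [-10.66846217  -2.64308597  12.52103392]
wrist ['img', 'intrinsics', 'position', 'orientation']
```

View pics/c9.png

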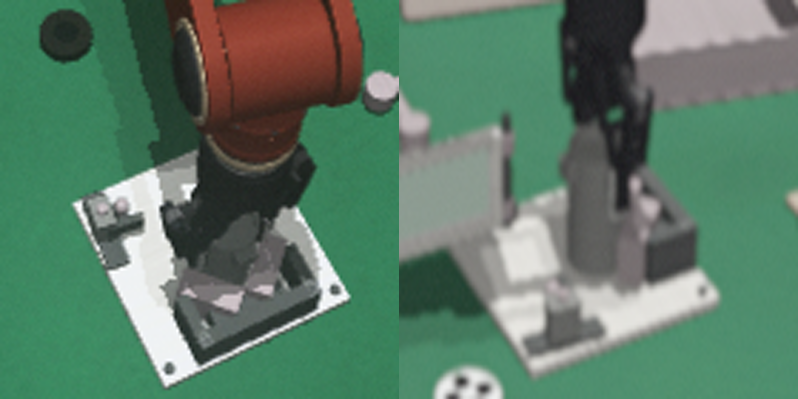

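View pics/wrist9.png

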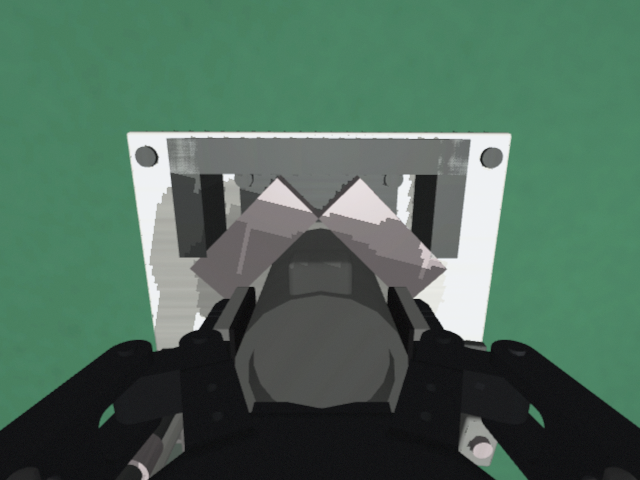

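```bash
python3 -m crank '[[0,0,-0.1,0],[0,0,0,0],[0,0,0,0],[0,0,0,0],[0,0,0,0],[0,0,0,0]]' 1
python3 -m crank '[[0,0,-0.5,0],[0,0,-1,0],[0,0,-2,0],[0,0,-2,0],[0,0,-1.5,0],[0,0,-0.5,0],[0,0,0,0]]'
python3 - <<'E'
from h import *
from fx import p,w
n=w(p,(-.028,0,.01)); to([n[0],n[1],.005],p[2]-np.pi/2)
grab('wrist','wrist10')
E
```

```text
time: 21.52
tool_pos: [0.6355, 0.1009, 0.0212]
tool_rot: [-0.0, 0.79, -0.613, 0.0]
contact_force: [0.2, 0.3, 0.2]
gripper_width: 1.001
time: 22.1
tool_pos: [0.6372, 0.1009, 0.0994]
tool_rot: [-0.002, 0.79, -0.613, 0.002]
contact_force: [-0.2, -0.4, -0.5]
gripper_width: 0.997
fixture [0.60937093 0.09399539 0.24955167] [-2.  -0.5  2.2 -0.9  1.9 -0.5 -1.9  2.4]
nest [0.62875139 0.09893478 0.01      ]
yaw -1.319 t 22.1 F [-0.2 -0.4 -0.5] pos [0.6372 0.1009 0.0994] open 0.997
shift now-axes cm [-0.04  5.71  9.41]
turn units 0.02
shift after turn cm [-0.01  5.67  9.44]
wrist ['img', 'intrinsics', 'position', 'orientation']
```

View pics/wrist10.png

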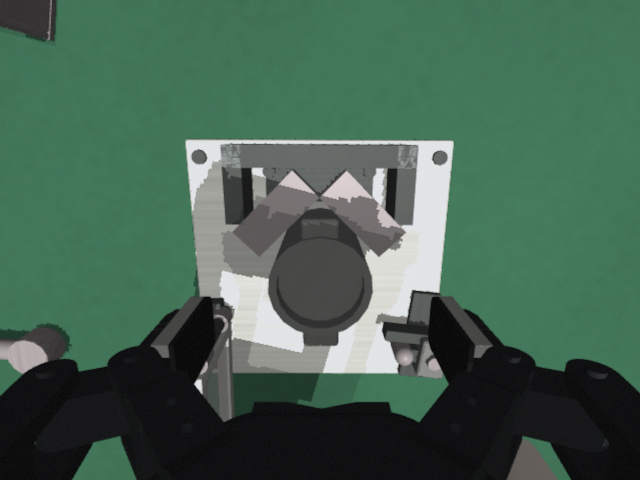

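```bash
cat > chk.py <<'E'
from h import *
from scipy.optimize import least_squares
def chk(f,corn,tip,rim,zr=.095):
    c=load(f); obs=[(corn[0],(.095,.095,.01)),(corn[1],(.095,-.095,.01)),(tip,(.06,0,.045))]
    def w(p,l):
        k,n=np.cos(p[2]),np.sin(p[2]);return np.array([p[0]+k*l[0]-n*l[1],p[1]+n*l[0]+k*l[1],l[2]])
    g=lambda p:np.concatenate([(proj(c,w(p,l))[0]-u) for u,l in obs])
    p=least_squares(g,[.61,.09,.25]).x
    P=ray(c,rim,zr)[0]-[p[0],p[1],0]; k,n=np.cos(p[2]),np.sin(p[2])
    print('fix',p.round(4),g(p).round(1),'rim in fixture mm',(1000*(k*P[0]+n*P[1])).round(1),(1000*(-n*P[0]+k*P[1])).round(1))
E
python3 -c "
from chk import *
chk('wrist10',[(186.5,140),(453,140.5)],(318.5,197),(320.5,283))"
```

```text
fix [0.6096 0.0944 0.2494] [-2.6 -0.2  1.8  0.   0.7  0.5] rim in fixture mm 22.4 -0.9
```

```bash
python3 -m crank '[[0,1,0,0],[0,2,0,0],[0,2,0,0],[0,0.7,0,0],[0,0,0,0],[0,0,0,0]]' 0
python3 -m crank '[[0,0,1,0],[0,0,2,0],[0,0,2,0],[0,0,2,0],[0,0,1.3,0],[0,0,0.7,0],[0,0,0.3,0],[0,0,0,0]]'
for i in 1 2 ; do python3 -m crank '[[0,-0.25,0,0],[0,-0.25,0,0],[0,0,0,0]]'| grep -E 'pos|force';done
```

```text
time: 22.65
tool_pos: [0.5797, 0.0866, 0.0956]
tool_rot: [0.0, 0.79, -0.613, -0.0]
contact_force: [-0.0, 0.1, -0.1]
gripper_width: 0.144
time: 23.32
tool_pos: [0.58, 0.0867, 0.0027]
tool_rot: [0.0, 0.79, -0.613, -0.001]
contact_force: [-0.9, -0.4, -0.3]
gripper_width: -0.001
tool_pos: [0.5834, 0.0875, 0.0036]
contact_force: [-8.6, -2.4, 0.7]
tool_pos: [0.584, 0.0878, 0.0034]
contact_force: [-25.2, -6.6, 14.3]
```

```bash
python3 -m crank '[[0,0.4,0,0],[0,0.4,0,0],[0,0,0,0]]'; python3 - <<'E'
from h import *
s=grab('side','side11')['img']
cv2.imwrite('pics/c11.png',cv2.resize(s[160:260,300:440,::-1],(798,570),interpolation=cv2.INTER_CUBIC))
E
```

```text
time: 24.07
tool_pos: [0.5822, 0.087, 0.0043]
tool_rot: [-0.0, 0.79, -0.613, 0.0]
contact_force: [-4.2, 0.1, 1.9]
gripper_width: -0.001
side ['img', 'intrinsics', 'position', 'orientation']
```

View pics/c11.png

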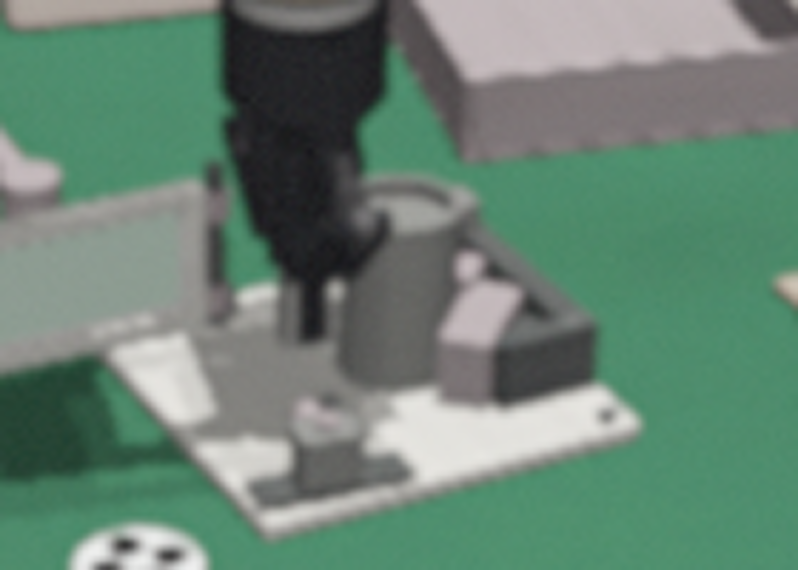

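```bash
python3 -m crank '[[0,0.5,0,0],[0,0.8,0,0],[0,0.7,0,0],[0,0,0,0]]'; python3 - <<'E'
from h import *
s=grab('side','side12')['img']
cv2.imwrite('pics/c12.png',cv2.resize(s[160:260,300:440,::-1],(798,570),interpolation=cv2.INTER_CUBIC))
E
```

```text
time: 24.45
tool_pos: [0.5617, 0.082, 0.0033]
tool_rot: [0.0, 0.79, -0.613, -0.0]
contact_force: [-1.3, 0.9, 0.0]
gripper_width: -0.002
side ['img', 'intrinsics', 'position', 'orientation']
```

View pics/c12.png

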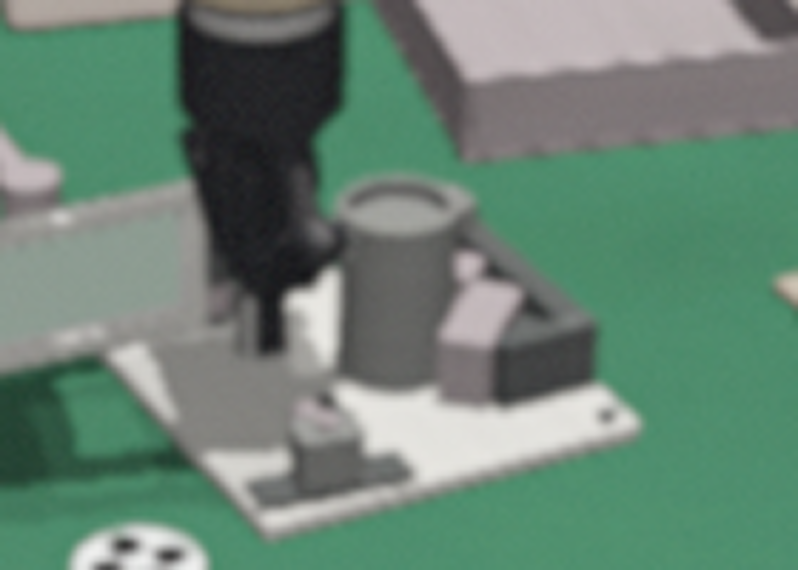

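```bash
python3 -m crank '[[0,0,-1,0],[0,0,-2,0],[0,0,-3,0],[0,-1,-3,0],[0,-2,-0.6,0],[0,-2,0,0],[0,-2,0,0],[0,-0.7,0,0],[0,0,0,0],[0,0,0,0]]' 1; python3 - <<'E'
from h import *
grab('wrist','wrist13');
E
```

```text
time: 25.33
tool_pos: [0.6371, 0.1013, 0.0993]
tool_rot: [0.0, 0.79, -0.613, -0.0]
contact_force: [0.7, 0.2, -0.5]
gripper_width: 1.003
wrist ['img', 'intrinsics', 'position', 'orientation']
```

View pics/wrist13.png

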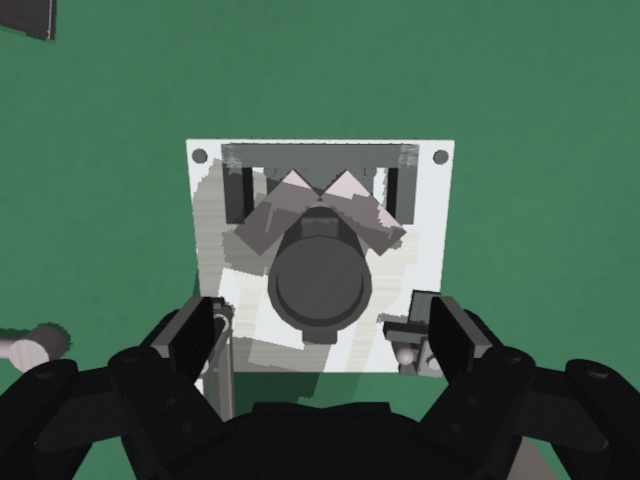

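```bash
python3 -c "
from chk import *
chk('wrist13',[(187,139),(454.5,140)],(319,196),(320.5,281.5))
a=cv2.imread('pics/wrist13.png');b=cv2.imread('pics/wrist10.png')
cv2.imwrite('pics/c13.png',np.vstack([cv2.resize(x[180:260,225:415],(712,299),interpolation=cv2.INTER_CUBIC) for x in (b,a)]))"
```

```text
fix [0.6098 0.0946 0.2475] [-2.5 -0.4  1.4 -0.1  1.   0.9] rim in fixture mm 23.0 -0.5
```

View pics/c13.png

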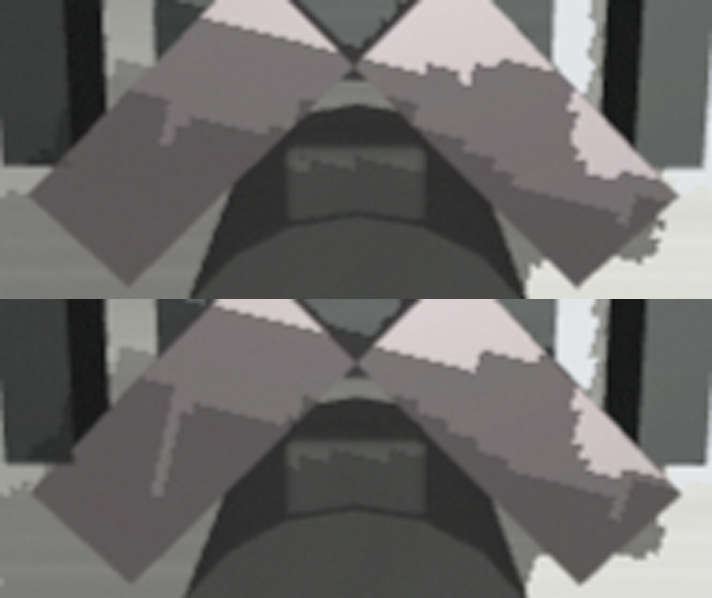

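```bash
python3 -m crank '[[0,1,0,0],[0,2,0,0],[0,2,0,0],[0,0.8,0,0],[0,0,0,0],[0,0,0,0]]' 0.4
python3 -m crank '[[0,0,1,0],[0,0,2,0],[0,0,2,0],[0,0,2,0],[0,0,1.5,0],[0,0,0.8,0],[0,0,0.4,0],[0,0,0,0],[0,0,0,0]]'
python3 - <<'E'
from h import *
from fx import p,w
n=w(p,(.02,0,.01)); to([n[0],n[1],0],p[2]-np.pi/2)
grab('wrist','wrist14')
s=grab('side','side14')['img']
cv2.imwrite('pics/c14.png',cv2.resize(s[160:260,300:440,::-1],(798,570),interpolation=cv2.INTER_CUBIC))
E
```

```text
time: 25.88
tool_pos: [0.5809, 0.0868, 0.0997]
tool_rot: [-0.0, 0.79, -0.613, 0.0]
contact_force: [1.0, -0.6, -0.1]
gripper_width: 0.401
time: 26.63
tool_pos: [0.582, 0.087, 0.003]
tool_rot: [-0.0, 0.79, -0.613, 0.0]
contact_force: [0.2, 0.2, 0.3]
gripper_width: 0.399
fixture [0.60937093 0.09399539 0.24955167] [-2.  -0.5  2.2 -0.9  1.9 -0.5 -1.9  2.4]
nest [0.62875139 0.09893478 0.01      ]
yaw -1.319 t 26.63 F [0.2 0.2 0.3] pos [0.582 0.087 0.003] open 0.399
shift now-axes cm [ 0.   -4.82  0.3 ]
turn units 0.02
shift after turn cm [-0.01 -4.82  0.3 ]
wrist ['img', 'intrinsics', 'position', 'orientation']
side ['img', 'intrinsics', 'position', 'orientation']
```

View pics/wrist14.png

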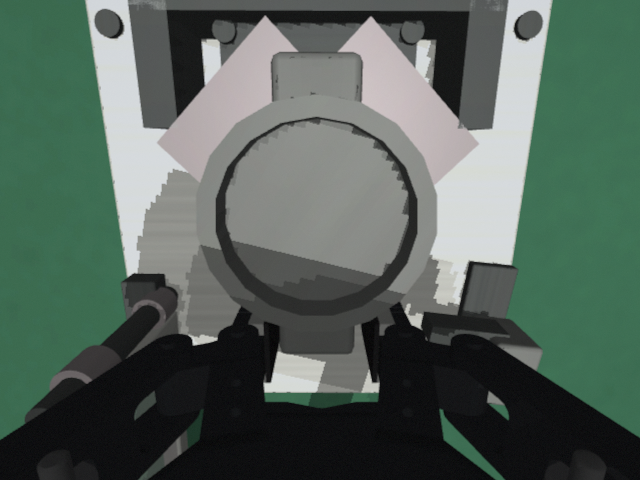

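View pics/c14.png

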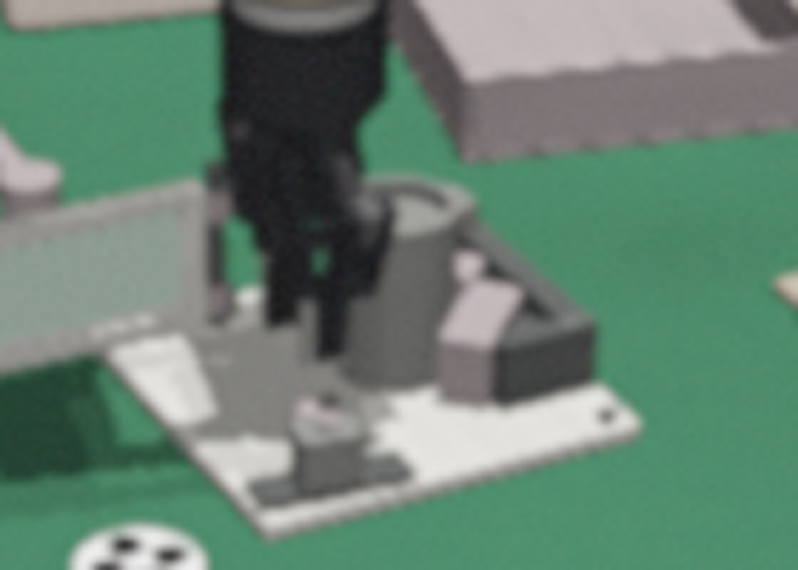

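```bash
python3 -m crank '[[0,0,-1,0],[0,0,-3,0],[0,0,-3,0],[0,0,-2.2,0],[0,-1,-0.5,0],[0,-2,0,0],[0,-1.7,0,0],[0,-0.6,0,0],[0,0,0,0]]' 1 | grep -E 'pos|force'
python3 -m crank '[[0,0,1,0],[0,0,2,0],[0,0,2,0],[0,0,1.5,0],[0,0,1,0],[0,0,0.3,0],[0,0,0,0],[0,0,0,0]]' | grep -E 'pos|force'
```

```text
tool_pos: [0.6338, 0.1003, 0.1008]
contact_force: [-0.2, 0.1, -0.4]
tool_pos: [0.633, 0.1001, 0.0221]
contact_force: [0.8, -0.0, 0.2]
```

```bash
python3 -m crank '[[0,0,0,0],[0,0,0,0],[0,0,0,0],[0,0,0,0],[0,0,0,0],[0,0,0,0]]' 0
for i in 1 2 3; do python3 -m crank '[[0,-0.1,0,0],[0,0,0,0]]'| grep -E 'pos|force';done
```

```text
time: 28.65
tool_pos: [0.6334, 0.1005, 0.0229]
tool_rot: [-0.001, 0.79, -0.613, 0.0]
contact_force: [-2.6, 1.8, 4.9]
gripper_width: 0.64
tool_pos: [0.6334, 0.1006, 0.023]
contact_force: [-6.0, 0.3, 8.2]
tool_pos: [0.6335, 0.1006, 0.023]
contact_force: [-9.2, 0.6, 10.6]
tool_pos: [0.6335, 0.1007, 0.023]
contact_force: [-12.1, 0.0, 13.5]
```

```bash
python3 -m crank '[[0,0.25,-0.1,0],[0,0,0,0],[0,0,0,0],[0,0,0,0],[0,0,0,0],[0,0,0,0]]' 1| grep -E 'pos|force|width'
python3 -m crank '[[0,0,-0.5,0],[0,0,-1,0],[0,0,-2,0],[0,0,-2.5,0],[0,0,-2.5,0],[0,0,-1.5,0],[0,0,0,0]]' | grep -E 'pos|force|width'
python3 - <<'E'
from h import *
from fx import p,w
n=w(p,(-.133,.115,.1)); to([n[0],n[1],.034],p[2]-np.pi/2)
grab('wrist','wrist15'); a=grab('scene','scene15')['img']
cv2.imwrite('pics/c15.png',cv2.resize(a[190:330,285:425,::-1],(600,600),interpolation=cv2.INTER_CUBIC))
E
```

```text
tool_pos: [0.6331, 0.1002, 0.0222]
contact_force: [0.2, 0.1, -0.1]
gripper_width: 1.001
tool_pos: [0.6364, 0.1004, 0.1285]
contact_force: [1.0, 0.2, 0.9]
gripper_width: 0.992
fixture [0.60937093 0.09399539 0.24955167] [-2.  -0.5  2.2 -0.9  1.9 -0.5 -1.9  2.4]
nest [0.62875139 0.09893478 0.01      ]
yaw -1.319 t 30.23 F [1.  0.2 0.9] pos [0.6364 0.1004 0.1285] open 0.992
shift now-axes cm [-11.6   16.14   9.28]
turn units 0.02
shift after turn cm [-11.55  16.08   9.45]
wrist ['img', 'intrinsics', 'position', 'orientation']
scene ['img', 'intrinsics', 'position', 'orientation']
```

View pics/wrist15.png

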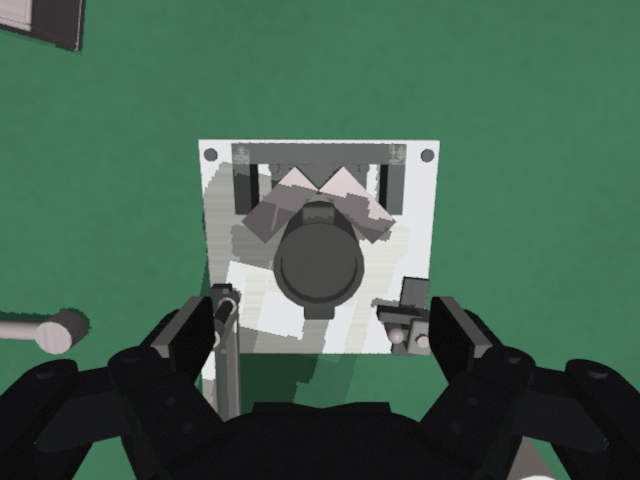

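View pics/c15.png

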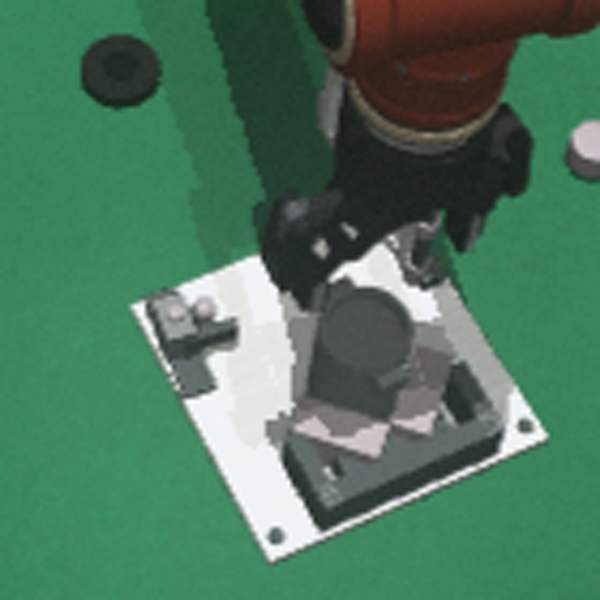

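```bash
python3 -m crank '[[-1,1.4,0,0],[-2,2.8,0,0],[-2.4,3.3,0,0],[-2.4,3.3,0,0],[-2,2.8,0,0],[-1.3,1.8,0,0],[-0.5,0.7,0,0],[0,0,0,0],[0,0,0,0]]' 0 | grep -E 'pos|force|width'
python3 - <<'E'
from h import *
from fx import p,w
n=w(p,(-.133,.115,.1)); to([n[0],n[1],.034],p[2]-np.pi/2)
a=grab('scene','scene16')['img']; s=grab('side','side16')['img']
cv2.imwrite('pics/c16.png',np.hstack([cv2.resize(x,(400,400),interpolation=cv2.INTER_CUBIC) for x in (a[165:305,290:430,::-1],s[150:260,270:410,::-1])]))
E
```

```text
tool_pos: [0.4482, 0.1722, 0.1215]
contact_force: [0.5, -0.3, -0.4]
gripper_width: 0.0
fixture [0.60937093 0.09399539 0.24955167] [-2.  -0.5  2.2 -0.9  1.9 -0.5 -1.9  2.4]
nest [0.62875139 0.09893478 0.01      ]
yaw -1.319 t 31.08 F [ 0.5 -0.3 -0.4] pos [0.4482 0.1722 0.1215] open 0.0
shift now-axes cm [ 0.06 -0.4   8.75]
turn units 0.03
shift after turn cm [ 0.06 -0.39  8.75]
scene ['img', 'intrinsics', 'position', 'orientation']
side ['img', 'intrinsics', 'position', 'orientation']
```

View pics/c16.png

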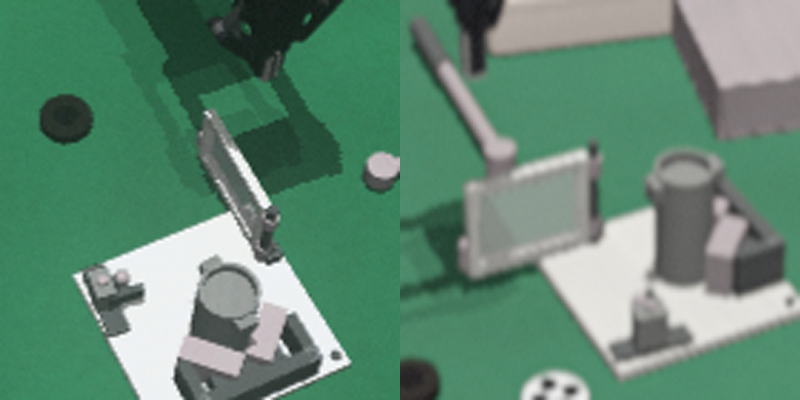

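```bash
python3 -m crank '[[0,0,1,0],[0,0,2,0],[0,0,2,0],[0,0,2,0],[0,0,1,0],[0,0,0.5,0],[0,0,0,0]]' | grep -E 'pos|force|width'
cat > door.py <<'E'
from h import *
p=np.load('fx.npy') if False else np.array([.60937,.09400,.24955])
import sys
# where finger centre should be for contact at door angle th, radius r (fixture frame), box half 11(y-tool=fix x) x 10
def fc(th,r=.1,gap=0):
    h=np.array([-.037,.075]); d=np.array([-np.sin(th),-np.cos(th)]); n=np.array([-np.cos(th),np.sin(th)])
    e=.011*abs(n[0])+.010*abs(n[1]); return h+d*r+n*(.005+e+gap)
t,M,s=tool(); k,n_=np.cos(p[2]),np.sin(p[2]); q=t[:2]-p[:2]; f=np.array([k*q[0]+n_*q[1],-n_*q[0]+k*q[1]])+[-.004,0]
print('finger in fixture mm',(f*1000).round(1),'F',np.round(s['contact_force'],1),'t',s['time'])
prev=f
for th in map(float,sys.argv[1:]):
    g=fc(th); d=(g-prev)*100; print(th,(g*1000).round(1),'row x,y cm',round(-d[1],2),round(-d[0],2)); prev=g
E
python3 door.py 1.6 1.4 1.2 1.0 .8 .6 .4 .3 .2 .1 0
```

```text
tool_pos: [0.4476, 0.172, 0.0359]
contact_force: [0.8, -0.8, 0.3]
gripper_width: -0.002
finger in fixture mm [-141.5  115.5] F [ 0.8 -0.8  0.3] t 31.7667
1.6 [-136.5   93.2] row x,y cm 2.23 -0.5
1.4 [-138.4   74.5] row x,y cm 1.87 0.19
1.2 [-136.8   55.8] row x,y cm 1.87 -0.16
1.0 [-131.6   37.3] row x,y cm 1.86 -0.52
0.8 [-122.6   19.6] row x,y cm 1.77 -0.9
0.6 [-109.7    3.6] row x,y cm 1.6 -1.28
0.4 [-93.5  -9.7] row x,y cm 1.33 -1.63
0.3 [-84.2 -15.1] row x,y cm 0.54 -0.93
0.2 [-74.3 -19.5] row x,y cm 0.44 -0.99
0.1 [-63.8 -22.8] row x,y cm 0.33 -1.04
0.0 [-53. -25.] row x,y cm 0.22 -1.08
```

```bash
python3 -m crank '[[0.5,-0.2,0,0],[0.6,-0.2,0,0],[0.6,-0.1,0,0],[0.5,0,0,0],[0.5,0.05,0,0],[0.5,0.05,0,0],[0.5,0.05,0,0],[0.4,0.04,0,0],[0,0,0,0]]' | grep -E 'pos|force|width'
python3 door.py 1.2 1.0 .8 .6 .4; python3 - <<'E'
from h import *
a=grab('scene','scene17')['img']; s=grab('side','side17')['img']
cv2.imwrite('pics/c17.png',np.hstack([cv2.resize(x,(400,400),interpolation=cv2.INTER_CUBIC) for x in (a[165:305,290:430,::-1],s[150:260,270:410,::-1])]))
E
```

```text
tool_pos: [0.4615, 0.1327, 0.0374]
contact_force: [-0.1, -0.6, -0.4]
gripper_width: 0.005
finger in fixture mm [-137.7   74. ] F [-0.1 -0.6 -0.4] t 32.5167
1.2 [-136.8   55.8] row x,y cm 1.82 -0.09
1.0 [-131.6   37.3] row x,y cm 1.86 -0.52
0.8 [-122.6   19.6] row x,y cm 1.77 -0.9
0.6 [-109.7    3.6] row x,y cm 1.6 -1.28
0.4 [-93.5  -9.7] row x,y cm 1.33 -1.63
scene ['img', 'intrinsics', 'position', 'orientation']
side ['img', 'intrinsics', 'position', 'orientation']
```

View pics/c17.png

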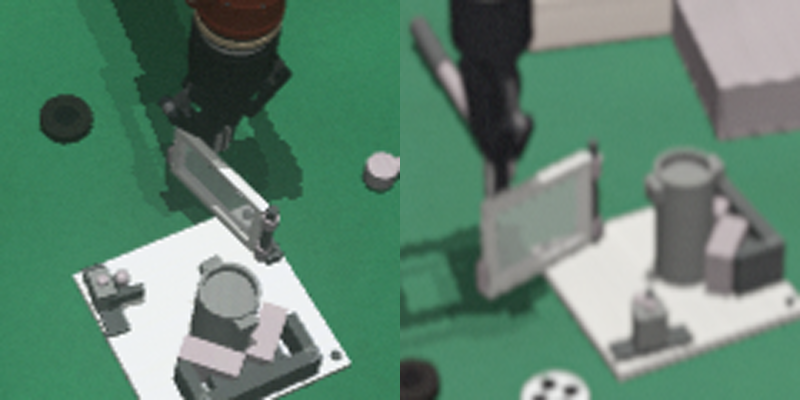

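```bash
python3 -m crank '[[0.45,-0.05,0,0],[0.45,-0.1,0,0],[0.45,-0.1,0,0],[0.45,-0.12,0,0],[0.46,-0.15,0,0],[0.46,-0.15,0,0],[0.46,-0.15,0,0],[0.46,-0.2,0,0],[0.44,-0.22,0,0],[0.44,-0.22,0,0]]' | grep -E 'pos|force|width'
python3 -m crank '[[0.44,-0.22,0,0],[0.4,-0.25,0,0],[0.4,-0.32,0,0],[0.4,-0.32,0,0],[0.4,-0.32,0,0],[0.4,-0.32,0,0],[0,0,0,0]]' | grep -E 'pos|force|width'
python3 door.py  .6 .5 .4 .3 .2 .1; python3 - <<'E'
from h import *
a=grab('scene','scene18')['img']; s=grab('side','side18')['img']
cv2.imwrite('pics/c18.png',np.hstack([cv2.resize(x,(400,400),interpolation=cv2.INTER_CUBIC) for x in (a[165:305,290:430,::-1],s[150:260,270:410,::-1])]))
E
```

```text
tool_pos: [0.4872, 0.0929, 0.0374]
contact_force: [-1.0, 0.2, 0.0]
gripper_width: -0.0
tool_pos: [0.5109, 0.0735, 0.0376]
contact_force: [0.4, -0.1, -0.2]
gripper_width: -0.001
finger in fixture mm [-104.5    4.5] F [ 0.4 -0.1 -0.2] t 34.0333
0.6 [-109.7    3.6] row x,y cm 0.09 0.52
0.5 [-102.    -3.4] row x,y cm 0.7 -0.77
0.4 [-93.5  -9.7] row x,y cm 0.63 -0.85
0.3 [-84.2 -15.1] row x,y cm 0.54 -0.93
0.2 [-74.3 -19.5] row x,y cm 0.44 -0.99
0.1 [-63.8 -22.8] row x,y cm 0.33 -1.04
scene ['img', 'intrinsics', 'position', 'orientation']
side ['img', 'intrinsics', 'position', 'orientation']
```

View pics/c18.png

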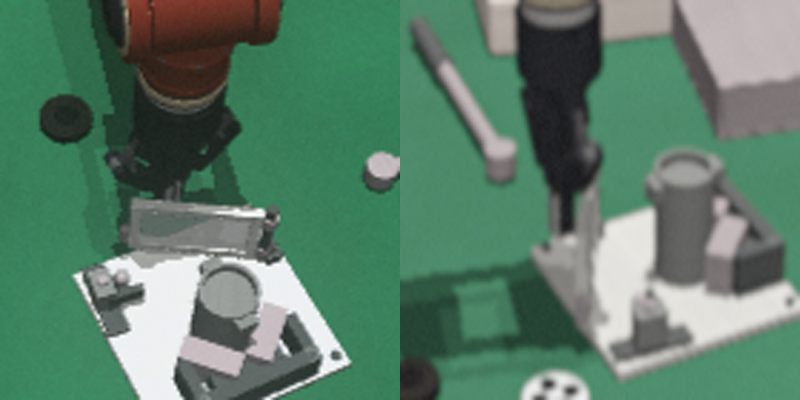

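```bash
python3 -m crank '[[0.3,-0.1,0,0],[0.3,-0.2,0,0],[0.3,-0.25,0,0],[0.3,-0.25,0,0],[0.25,-0.25,0,0],[0.2,-0.25,0,0],[0,0,0,0]]' | grep -E 'pos|force|width'
for i in 1 2 3; do python3 -m crank '[[0.1,-0.2,0,0],[0.08,-0.2,0,0],[0,0,0,0]]' | grep -E 'pos|force'; done
python3 door.py .3 .2 .1 0
```

```text
tool_pos: [0.5274, 0.061, 0.0376]
contact_force: [-0.5, 0.3, 0.6]
gripper_width: -0.001
tool_pos: [0.5313, 0.0606, 0.0375]
contact_force: [-0.8, 0.1, -1.0]
tool_pos: [0.5357, 0.0599, 0.0375]
contact_force: [0.3, -0.5, -0.0]
tool_pos: [0.54, 0.059, 0.0375]
contact_force: [0.2, 0.4, 0.4]
finger in fixture mm [-79.8 -16.8] F [0.2 0.4 0.4] t 35.4667
0.3 [-84.2 -15.1] row x,y cm -0.17 0.43
0.2 [-74.3 -19.5] row x,y cm 0.44 -0.99
0.1 [-63.8 -22.8] row x,y cm 0.33 -1.04
0.0 [-53. -25.] row x,y cm 0.22 -1.08
```

```bash
for i in 1 2 3 4; do python3 -m crank '[[0.05,-0.15,0,0],[0.05,-0.15,0,0]]' | grep -E 'pos|force'; done
```

```text
tool_pos: [0.5424, 0.0589, 0.0373]
contact_force: [-5.1, 0.9, 2.3]
tool_pos: [0.543, 0.0587, 0.0368]
contact_force: [-10.6, -0.0, 6.5]
tool_pos: [0.5446, 0.0585, 0.0365]
contact_force: [-16.2, -0.1, 9.7]
tool_pos: [0.5484, 0.0586, 0.0366]
contact_force: [-8.4, 0.8, 5.1]
```

```bash
for i in 1 2 3; do python3 -m crank '[[0.02,-0.1,0,0],[0,0,0,0]]' | grep -E 'pos|force'; done; python3 door.py .2 .1 0
```

```text
tool_pos: [0.5527, 0.0585, 0.0369]
contact_force: [-2.5, 0.8, -1.1]
tool_pos: [0.5528, 0.0584, 0.0369]
contact_force: [-5.0, -0.1, 2.3]
tool_pos: [0.5528, 0.0584, 0.0368]
contact_force: [-9.4, 0.4, 4.9]
finger in fixture mm [-67.6 -20.5] F [-9.4  0.4  4.9] t 36.6333
0.2 [-74.3 -19.5] row x,y cm -0.1 0.67
0.1 [-63.8 -22.8] row x,y cm 0.33 -1.04
0.0 [-53. -25.] row x,y cm 0.22 -1.08
```

```bash
for i in 1 2; do python3 -m crank '[[0,-0.1,0,0],[0,0,0,0]]' | grep -E 'pos|force'; done
```

```text
tool_pos: [0.5528, 0.0585, 0.0368]
contact_force: [-13.4, -0.5, 7.3]
tool_pos: [0.5528, 0.0584, 0.0368]
contact_force: [-15.6, -2.4, 10.4]
```

```bash
python3 -m crank '[[0,0.3,0,0],[0,0.4,0,0],[0,0.8,0,0],[0,1.2,0,0],[0,1.2,0,0],[0,0.6,0,0],[0,0,-1,0],[0,0,-2,0],[0,0,-3,0],[0,0,-3,0]]' | grep -E 'pos|force'
python3 -m crank '[[0,0,-3,0],[0,3,-2,0],[0,4,0,0],[0,3,0,0],[0,0,0,0]]' | grep -E 'pos|force'
python3 - <<'E'
from h import *
a=grab('scene','scene19')['img']; s=grab('side','side19')['img']
cv2.imwrite('pics/c19.png',np.hstack([cv2.resize(x,(400,400),interpolation=cv2.INTER_CUBIC) for x in (a[195:325,290:420,::-1],s[150:250,310:410,::-1])]))
E
```

```text
tool_pos: [0.5135, 0.0477, 0.1287]
contact_force: [0.8, 0.4, 0.5]
tool_pos: [0.4141, 0.0222, 0.1784]
contact_force: [0.4, 0.4, -0.7]
scene ['img', 'intrinsics', 'position', 'orientation']
side ['img', 'intrinsics', 'position', 'orientation']
```

View pics/c19.png

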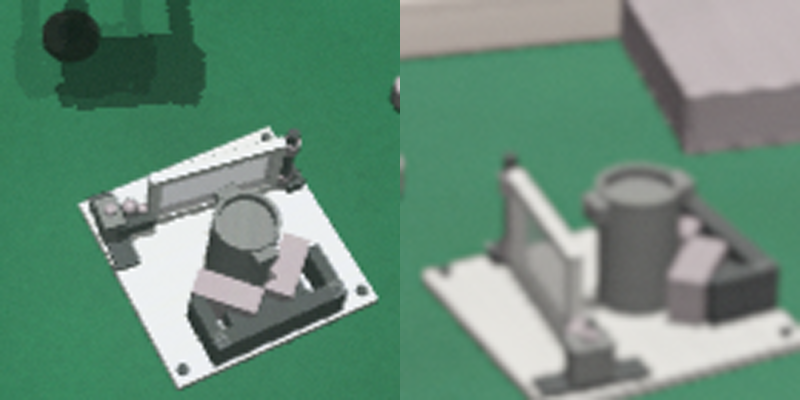

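View pics/scene19.png

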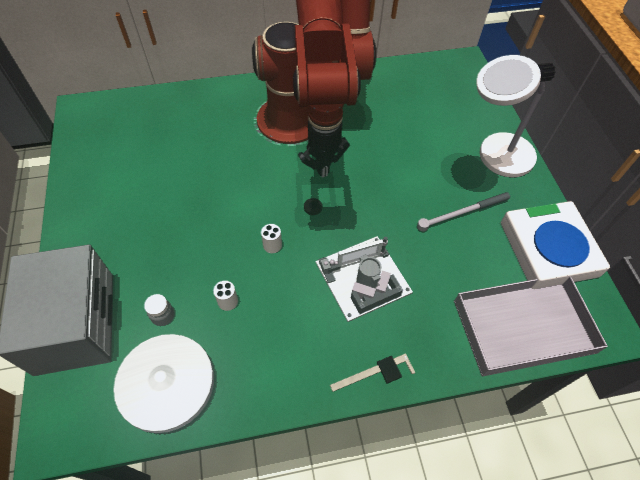

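```bash
python3 - <<'E'
from h import *
p=np.array([.60937,.09400,.24955])
h=p[:2]+[np.cos(p[2])*-.037-np.sin(p[2])*.075, np.sin(p[2])*-.037+np.cos(p[2])*.075]
for f,u in(('scene19',(338.8,254.5)),('side19',(310+173*.25,150+255*.25))):
    P=ray(load(f),u,.086)[0]; d=P[:2]-h; print(np.linalg.norm(d), p[2]-np.pi/2-np.arctan2(d[1],d[0]))
s=manip.state(); print(s['time'],s['gripper_width'])
b=load('scene0');a0=cv2.imread('pics/scene0.png').astype(int);a1=cv2.imread('pics/scene19.png').astype(int)
for n,(x,y) in dict(ada=(271,238),adb=(225,295),jar=(156,307),wr=(465,212),cus=(313,206)).items():
    print(n,np.abs(a0-a1)[y-14:y+14,x-14:x+14].mean().round(1))
E
```

```text
0.1244213210802448 0.08751616224695913
0.13252985974109663 0.13976716188765503
38.3167 0.0009618366804885923
ada 1.5
adb 1.4
jar 1.2
wr 1.6
cus 15.3
```

```bash
python3 -c "
from plant import manip
print(manip.job_done())"
```

```text
the job is handed in; nothing more can be done
None
```

The bucket is in the fixture against the V-block, the door is shut on its catch, and the job was handed in at about 38 s, under the 67 s limit.

**Bucket:** It ended upright and centred.
- **Position:** The wrist camera put its rim about 2–3 mm past the nest and under 1 mm off the centre line, which is within calibration error.
- **Seating:** When I gripped it again and pushed along the fixture axis, it stopped hard at once, with about 12 N and almost no sideways force.

**Door:** I pushed it slowly near the free edge.
- **Catch and stop:** The roller resisted with a peak of about 16 N. The door then jumped forward as the force fell away and met a hard stop. I pressed it there to about 16 N and it did not move.
- **Angle after letting go:** It stayed shut. The two cameras disagreed on its angle, 0.09 and 0.14 rad. I did not touch it again to confirm.

**What went wrong on the way:**
- **First grasp missed:** The reported TCP lies about 30 mm beyond the real fingertips, which I confirmed by touching the bench. The fingers therefore slipped off the rim, but the bucket stayed upright and in place.
- **Low push tipped the bucket:** When I tried to push it home low down, the gripper's knuckle caught its rim or lug at about 25 N and tilted it. It fell back upright when I backed off, and I then did the second push described above.

**Other things on the bench:** The adapters, jar and wrench showed no change in the pictures. The cushion did show a difference, which I put down to the arm's shadow; the arm went nowhere near it at bench height.

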